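# Stand up the fallen meter stand

## Task

One of the three meter stands on the test bench is lying down next to its empty rubber pad. Bring the lower edge of its foot onto that pad and tip the stand up over that edge, keeping hold of it so that it never falls, until it stands upright with its foot centred and square on the pad and its crossbar running the same way as those of the other two stands. Let go of it, and leave the other stands and the small things on the bench where they are.

Things in the scene. Friction and masses are not known exactly. Their poses are not given: they have to be found in the camera images.
- stand: The lying meter stand: bare aluminium, 0.43 to 0.65 kg. Origin at the centre of its foot's underside, z along its shaft. Foot plate 90 x 90 mm, 10 mm thick; shaft, the part to grip, a 30 x 30 mm square profile from z = 10 to 200 mm; crossbar 32 (x) x 110 (y) mm from z = 200 to 214; two 8 mm pins 12 mm tall on the bar. Centre of mass near z = 91 mm.
- stand_mid (a point): Centre of the lying stand's shaft, z = 107 mm, axes of the stand. It starts resting on the +x edges of foot and crossbar: x points down, z points away from the robot (within 25 degrees) and 8 degrees below level; the centre line is 46 mm above the bench at the foot, 17 mm at the crossbar. Tipped up over the foot's +x edge, its x ends pointing away. Held lightly it can turn between the finger pads.
- padC: The empty pad: black rubber, fixed to the bench, 140 x 140 x 4 mm. Origin under its centre, x pointing away from the robot within 7 degrees, z up. It may be the left, middle or right of three pads in a row about 260 mm apart, the middle one a little farther out. The lying stand's foot starts just beyond its far (+x) edge, not on it.
- padC_top (a point): Centre of the empty pad's top face, 4 mm above the bench, axes of the pad.
- standA: A standing stand with a cream electricity meter hung on its far (+x) side, 226 mm tall overall; the meter is 126 mm wide and reaches 69 mm from the shaft's centre line. Loose, 1.15 kg, on a pad of its own. Origin at the centre of its foot's underside. To be left alone.
- standB: The other standing stand with a meter, the same as standA. To be left alone.
- multimeter_mid (a point): Centre of a grey hand-held multimeter lying flat, 150 x 75 x 32 mm. To be left alone.
- screwdriver: A screwdriver 170 mm long, lying. To be left alone.
- cover: A cream terminal cover, 50 x 120 x 25 mm, origin under its centre. To be left alone.
- jar: A small glass jar with a steel cap, 48 mm across, 50 mm tall, origin under its centre. To be left alone.
- probe: A black round optical reading head, 32 mm across, 30 mm tall, origin under its centre, beside the empty pad. To be left alone.
- tape: A roll of black insulating tape, 68 mm across, 19 mm tall, lying flat, origin under its centre. To be left alone.
- block: A white terminal strip, 30 x 90 x 22 mm, origin under its centre. To be left alone.
Mind the look-alikes: they are no part of the job. Leave any turquoise or white look-alike of the padC alone.

How it is judged:
By the outcome, as a careful person would: the job done as asked, in the order asked, and still so for the second after the job is handed in, with the robot touching nothing.
It also fails if it takes over 53 s, if anything falls off the work surface, if the arm or the gripper's body presses on something with over 40 N, if the wrist force passes 120 N, or if a joint passes its speed limit or range.

## Robot

A 6-joint arm with a two-finger parallel gripper is mounted at the origin on the work surface. World frame = base frame: x ahead of the robot, y to its left, z up, the work surface at z = 0. Lengths are in m, angles in rad, forces in N, time in s.
With the tool pointing down it reaches from about 0.275 to 0.975 m from the base axis. Payload 8.4 kg.
Tool frame: the origin (TCP) lies midway between the tips of the shut fingers; the grasp point (between the pads) lies 19 mm behind it; z points along the fingers, y is the direction in which the jaws open and shut (so a half turn about z gives the same grasp; the last joint's range is limited). The gripper opens to 92 mm and grips with 3 to 60 N. Pads are 20 mm wide; open, the fingers measure 128 mm over their backs; the gripper's body (75 mm by 189 mm) begins 69 mm behind the grasp point.
Start: joints at [1.195, 0.353, 1.633, -0, 1.155, -0.002], TCP at [0.228, 0.582, 0.215] pointing down, gripper open.
Joint ranges: [-2.63, 2.63], [-0.92, 2.1], [0.06, 2.66], [-1.3, 4.44], [0, 2.69], [-3.02, 3.02]. Speed limits (rad/s): [2.22, 2.22, 2.79, 3.14, 3.14, 3.14].

## Interface

Orientations are given as [roll, pitch, yaw] about the fixed x, y, z axes, in that order (R = Rz(yaw) Ry(pitch) Rx(roll)).
In Python, from station import robot gives the robot as it stands.
- The arm moves only by the tool apply_moves, never from a script. Its argument "plan" is one flat list of numbers, 7 for each row, row after row: the shift along the tool's x, y, z in mm, then the turn, a rotation vector about the tool's x, y, z in degrees, then the closure, from 0 (fully open) to 1 (shut). In form: [dx, dy, dz, wx, wy, wz, jaw, dx, dy, dz, wx, wy, wz, jaw, ...]. A call has exactly 5 rows; each row is the pose to reach, as a shift and turn from the pose measured when the call began, along the tool's axes at that moment; what a row does not reach only later rows make up. A row lasts 1/12 s, in which the tool goes at most 41.7 mm and 7.16 degrees, less where a joint would pass 70% of its speed; a pose out of reach is approached as far as the arm can. A call with a gripper value outside its range is refused whole. The fingers move at their own pace and stop on an object; "newtons" is the grip in N (left out, the last holds). Time passes only in rows, so rows that repeat a pose let the fingers close, or fill a call up. It gives the time, the measured TCP pose, the force and the opening at its end, in the units of the state.
- robot.get_state(): the state, without advancing time (a new reading comes with each control period).
- robot.capture(name): name is "scene" or "top"; returns the picture (420x560x3 uint8, blue, green, red); there is no depth.
- robot.camera_info(name): a dict with "intrinsics" (3x3 intrinsics, pixels), "cam_to_world" (4x4, takes a point from camera to world coordinates). Camera axes: x right, y down, z forward; pixel columns grow to the right and rows downward; lengths in m; the calibration is good to about 2 mm. A picture is of the moment at which its call begins. camera_info takes no time and is no camera call.
- robot.hand_in(): hands the job in, once; it reports no verdict.
Trained networks look in the newest picture that a camera, given by its name, has taken for a name from the list of things; names that differ only in an ending like _2 or _b are one class to them, and where a whole thing is asked for, a point or a joint stands for the part that bears it (a point fixed in the world has none). Each returns a list of dicts, best first, with "score" (0 to 1); they miss things now and then, are a little off and sometimes report something else, mostly with a low value. They report only what shows in the picture. A call takes as long as a camera call. They do not tell look-alikes from the thing itself.
- robot.find_in(camera, thing): "uv" ([column, row] in pixels, amid what is visible of it).
- robot.cut_out(camera, thing): "region" (420x560 bool, what is visible of it) and "uv" ([column, row] in pixels, amid what is visible of it).
The state is a dict: "t": time; "joint_pos": joint angles; "qd": joint speeds; "effort": joint torques, N m; "eef_pos": TCP position; "tool_rot": TCP orientation; "force": force on the tool from outside, world axes, zero at the start; "wrist_torque": the same for the moment, N m; "opening": opening from 0.0 (shut) to 1.0 (fully open).
Only numpy, scipy, OpenCV 4.12 (cv2) and the standard library are available. Lean on these libraries where they do the work, as an engineer would, in place of code of your own. Each camera call takes 0.05 s, during which the arm holds its last target.

## Working session

There is one attempt and no reset: what is moved stays moved. The work goes in short steps, Python scripts to look and compute and a tool call to move; the robot and the scene stay as the last step left them, time stands still between calls to the robot, and variables do not carry over. Pictures are saved under pics/ and viewed, and the job is handed in when it is done.

Besides the shell and the picture viewer there is one more tool, called after "Call:" as name(argument=value, ...) on one line, values as JSON. apply_moves: Moves the arm, as the interface text tells. Its arguments: {"type":"object","properties":{"plan":{"type":"array","items":{"type":"number"}},"newtons":{"type":"number"}},"required":["plan"]}

```bash
ls; mkdir -p pics; python3 - <<'E'
from station import robot
import cv2
for n in("scene","top"):
    cv2.imwrite(f"pics/{n}0.png",robot.capture(n)); print(n,robot.camera_info(n))
print(robot.get_state())
E
```

```text
pics
scene {'intrinsics': array([[481.12195299,   0.        , 281.26698344],
       [  0.        , 481.12195299, 207.99878209],
       [  0.        ,   0.        ,   1.        ]]), 'cam_to_world': array([[ 0.37207402,  0.73529065, -0.56648795,  1.1570147 ],
       [ 0.92813723, -0.30199228,  0.21762801, -0.2765038 ],
       [-0.01105515, -0.60675228, -0.7948141 ,  1.00190449],
       [ 0.        ,  0.        ,  0.        ,  1.        ]])}
top {'intrinsics': array([[522.54811655,   0.        , 275.63208059],
       [  0.        , 522.54811655, 208.90028423],
       [  0.        ,   0.        ,   1.        ]]), 'cam_to_world': array([[ 0.01513269, -0.99775657,  0.06521367,  0.39919677],
       [-0.99988182, -0.01527718, -0.00171743,  0.00832939],
       [ 0.00270986, -0.06517998, -0.99786984,  1.60272673],
       [ 0.        ,  0.        ,  0.        ,  1.        ]])}
{'t': 0.1, 'joint_pos': array([ 1.19457065e+00,  3.53556288e-01,  1.63402742e+00,  1.10907389e-05,
        1.15518208e+00, -2.40518271e-03]), 'qd': array([-0.00132422, -0.00317238, -0.00100329, -0.0011109 ,  0.00065602,
        0.00072277]), 'effort': array([ 5.71946257e-04, -5.94909525e+01, -3.34932590e+01,  6.96701696e-02,
        1.84687640e-02, -8.76995364e-05]), 'eef_pos': array([0.22807946, 0.58144624, 0.21396672]), 'tool_rot': array([-3.14041955e+00, -1.29628647e-05,  2.76776766e+00]), 'force': array([-0.57833164,  0.18234644,  0.45035378]), 'wrist_torque': array([ 0.02300464, -0.00030186,  0.01306439]), 'opening': 0.9982637097238652}
```

View pics/scene0.png

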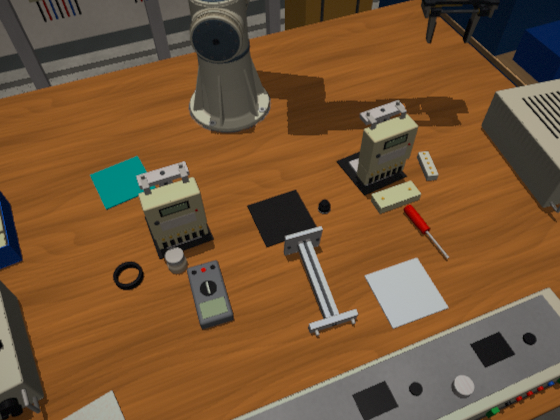

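View pics/top0.png

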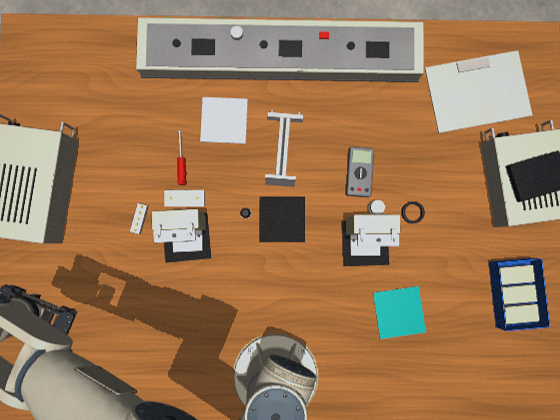

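The black empty pad is in the middle: about (282,219) in top and (281,217) in scene. The lying stand runs from its foot at (280,182) to its crossbar at (285,117) in top. Next I'll measure both.

```bash
cat > h.py <<'E'
import numpy as np, cv2
from station import robot
from scipy.spatial.transform import Rotation as Rot
def proj(n,P):
    i=robot.camera_info(n);K=i["intrinsics"];T=np.linalg.inv(i["cam_to_world"])
    P=np.atleast_2d(P);c=P@T[:3,:3].T+T[:3,3];p=c@K.T;return p[:,:2]/p[:,2:]
def back(n,uv,z):
    i=robot.camera_info(n);K=i["intrinsics"];T=i["cam_to_world"]
    uv=np.atleast_2d(uv).astype(float);d=np.c_[uv,np.ones(len(uv))]@np.linalg.inv(K).T@T[:3,:3].T
    o=T[:3,3];return o+d*((z-o[2])/d[:,2:])
def tool():
    s=robot.get_state();return s,s["eef_pos"],Rot.from_euler("xyz",s["tool_rot"])
E
python3 - <<'E'
from h import *
for n in("top","scene"):
    robot.capture(n)
    for th in("padC","stand"):
        for d in robot.cut_out(n,th):
            m=d["region"].astype(np.uint8)
            c=max(cv2.findContours(m,0,1)[0],key=cv2.contourArea)
            r=cv2.minAreaRect(c);box=cv2.boxPoints(r)
            print(n,th,round(d["score"],2),d["uv"],m.sum(),box.round(1).tolist())
            print(back(n,box,0.004 if th=="padC" else .03).round(3).tolist())
            np.save(f"m_{n}_{th}.npy",m) if d["score"]>.5 else 0
for n in("top","scene"):
    for th in("standA","standB","probe"):
        print(n,th,[(round(d["score"],2),d["uv"]) for d in robot.find_in(n,th)])
E
```

```text
top padC 0.88 [280.7, 218.9] 2120 [[258.0, 196.0], [305.0, 196.0], [305.0, 241.0], [258.0, 241.0]]
[[0.543, 0.06, 0.004], [0.545, -0.084, 0.004], [0.407, -0.086, 0.004], [0.405, 0.058, 0.004]]
top padC 0.72 [359.9, 173.3] 1269 [[345.5, 195.5], [347.20001220703125, 144.6999969482422], [373.3999938964844, 145.60000610351562], [371.70001220703125, 196.39999389648438]]
[[0.548, -0.208, 0.004], [0.706, -0.213, 0.004], [0.704, -0.294, 0.004], [0.547, -0.289, 0.004]]
top stand 0.87 [282.6, 153.0] 1226 [[264.0, 185.1999969482422], [267.1000061035156, 111.69999694824219], [302.29998779296875, 113.0999984741211], [299.20001220703125, 186.60000610351562]]
[[0.573, 0.042, 0.03], [0.799, 0.036, 0.03], [0.796, -0.071, 0.03], [0.571, -0.065, 0.03]]
top stand 0.39 [284.5, 217.6] 2129 [[258.0, 195.0], [304.0, 195.0], [304.0, 241.0], [258.0, 241.0]]
[[0.543, 0.06, 0.03], [0.545, -0.079, 0.03], [0.407, -0.081, 0.03], [0.405, 0.057, 0.03]]
scene padC 0.93 [121.9, 181.8] 1762 [[89.5999984741211, 174.0], [138.89999389648438, 154.0], [153.39999389648438, 189.60000610351562], [104.0999984741211, 209.6999969
[... 681 characters left out ...]
.3 [416.9, 215.5] 336 [[401.0, 210.0], [409.0, 202.0], [433.5, 226.5], [425.5, 234.5]]
[[0.57, 0.281, 0.004], [0.555, 0.314, 0.004], [0.646, 0.33, 0.004], [0.66, 0.299, 0.004]]
scene stand 0.56 [317.4, 280.1] 2288 [[279.3999938964844, 237.6999969482422], [328.5, 222.0], [359.79998779296875, 319.79998779296875], [310.70001220703125, 335.5]]
[[0.547, -0.048, 0.03], [0.549, 0.082, 0.03], [0.81, 0.033, 0.03], [0.803, -0.079, 0.03]]
top standA [(0.6, [372.5, 232.2])]
top standB [(0.59, [181.9, 225.1])]
top probe []
scene standA [(0.93, [173.5, 205.2]), (0.41, [208.1, 294.1])]
scene standB [(0.67, [382.2, 141.7]), (0.43, [395.3, 196.8])]
scene probe [(0.65, [326.5, 204.6]), (0.37, [281.7, 216.1])]
```

```bash
python3 - <<'E'
import cv2
a=cv2.imread("pics/top0.png")[95:255,220:340]
cv2.imwrite("pics/topz.png",cv2.resize(a,None,fx=3.7,fy=3.7,interpolation=2))
a=cv2.imread("pics/scene0.png")[180:340,235:370]
cv2.imwrite("pics/scz.png",cv2.resize(a,None,fx=3.7,fy=3.7,interpolation=2))
E
```

```text
(no output)
```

View pics/topz.png

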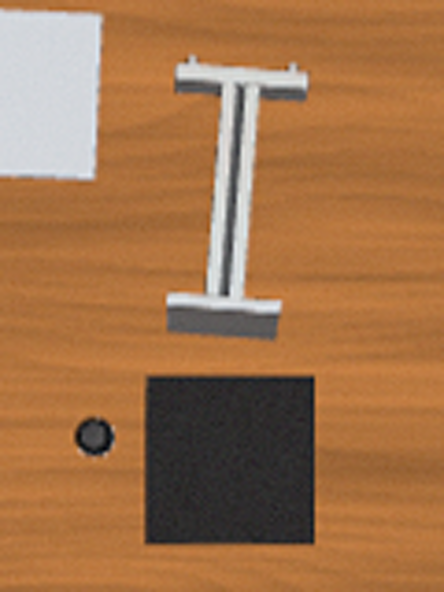

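View pics/scz.png

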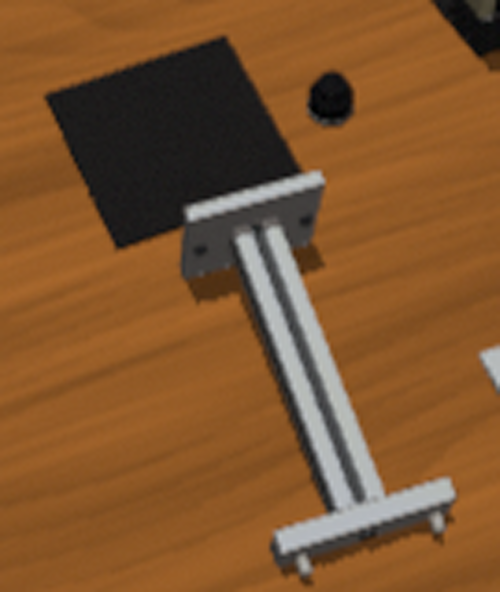

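The zoomed views show the foot just beyond the pad's far edge, with the crossbar and its pins farthest out. I'll fit a model of the pad and stand to the silhouettes in both cameras.

```bash
cat > fit.py <<'E'
from h import *
from scipy.optimize import minimize
def box(x0,x1,y0,y1,z0,z1):
    return np.array([[x,y,z] for x in(x0,x1) for y in(y0,y1) for z in(z0,z1)])
B=[box(-.045,.045,-.045,.045,0,.01),box(-.015,.015,-.015,.015,.01,.2),box(-.016,.016,-.055,.055,.2,.214)]
S=4
def sil(n,boxes,off,shape):
    m=np.zeros(shape,np.uint8)
    for b in boxes:
        h=cv2.convexHull((((proj(n,b)-off+.5)*S-.5)*16).astype(np.float32)).round().astype(np.int32)
        cv2.fillConvexPoly(m,h,255,shift=4)
    return m
def stand_R(yaw,tilt=np.radians(8.09)):
    z=np.array([np.cos(tilt)*np.cos(yaw),np.cos(tilt)*np.sin(yaw),-np.sin(tilt)])
    y=-np.array([-np.sin(yaw),np.cos(yaw),0])
    return np.c_[np.cross(y,z),y,z]
def cost(masks,boxes):
    c=0
    for n,(off,m) in masks.items():
        s=cv2.resize(sil(n,boxes,off,(m.shape[0]*S,m.shape[1]*S)),None,fx=1/S,fy=1/S,interpolation=cv2.INTER_AREA)/255.
        c+=np.abs(s-m).sum()/m.sum()
    return c
E
cat > f1.py <<'E'
from fit import *
from h import *
im={n:cv2.imread(f"pics/{n}0.png") for n in("top","scene")}
def crop(f,w):
    M={}
    for n,(x0,x1,y0,y1) in w.items():
        M[n]=(np.array([x0,y0]),f(im[n][y0:y1,x0:x1].astype(float)))
    return M
# pad
dark=lambda a:np.clip((95-a[...,2])/60,0,1)
mp=crop(dark,{"top":(254,312,190,248)})
def padc(p):
    R=Rot.from_euler("z",p[2]).as_matrix()
    return [box(-.07,.07,-.07,.07,0,.004)@R.T+[p[0],p[1],0]]
best=minimize(lambda p:cost(mp,padc(p)),[.475,-.013,0],method="Nelder-Mead",options=dict(initial_simplex=[[.475,-.013,0],[.48,-.013,0],[.475,-.008,0],[.475,-.013,.05]]))
print("pad",best.x,best.fun)
# grayish: not orange
g=lambda a:np.clip(((a[...,0]-a[...,2])+45)/30,0,1)
ms=crop(g,{"top":(255,310,104,191),"scene":(268,364,222,342)})
for n in ms: cv2.imwrite(f"pics/m{n}.png",cv2.resize(ms[n][1]*255,None,fx=4,fy=4))
pins=[box(-.004,.004,s*.042-.004,s*.042+.004,.214,.226) for s in(-1,1)]
def stc(p):
    R=stand_R(p[2]); return [b@R.T+[p[0],p[1],.0459] for b in B+pins]
for cams in(("top","scene"),("top",),("scene",)):
    m={c:ms[c] for c in cams}
    x0=np.array([.585,-.01,-.05])
    best=minimize(lambda p:cost(m,stc(p)),x0,method="Nelder-Mead",options=dict(initial_simplex=[x0,x0+[.008,0,0],x0+[0,.008,0],x0+[0,0,.06]]))
    print(cams,best.x,best.fun)
    if len(cams)==2:
        for n in cams:
            o=cv2.resize(im[n],None,fx=4,fy=4)
            for b in stc(best.x):
                cv2.polylines(o,[cv2.convexHull(((proj(n,b)+.5)*4).astype(np.float32)).round().astype(int)],True,(0,0,255))
            x0,y0=ms[n][0];h,w=ms[n][1].shape
            cv2.imwrite(f"pics/o{n}.png",o[y0*4:(y0+h)*4,x0*4:(x0+w)*4])
E
python3 f1.py
python3 -c "
import cv2,numpy as np
L=[cv2.imread('pics/'+n+'.png') for n in('otop','mtop','oscene','mscene')]
H=max(a.shape[0] for a in L)
o=np.hstack([cv2.copyMakeBorder(a,0,H-a.shape[0],0,0,0) for a in L]);print(o.shape)
cv2.imwrite('pics/o.png',cv2.resize(o,(800,int(o.shape[0]*800/o.shape[1]))))"
```

```text
pad [ 0.47188509 -0.01482578  0.01174103] 0.224539392915984
('top', 'scene') [ 0.58098856 -0.00432599 -0.06811515] 0.36877106345481026
('top',) [ 0.58317009 -0.00458382 -0.06639819] 0.08481597293956572
('scene',) [ 0.57928097 -0.00459889 -0.06675709] 0.25069625707592247
(480, 1208, 3)[ WARN:0@1.040] global loadsave.cpp:1063 imwrite_ Unsupported depth image for selected encoder is fallbacked to CV_8U.
```

View pics/o.png

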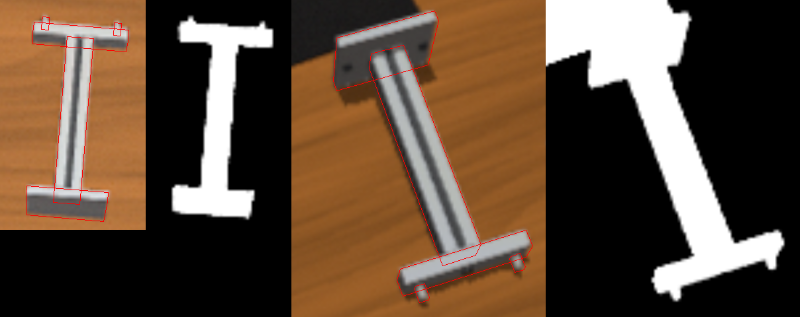

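```bash
cat > f2.py <<'E'
from fit import *
from h import *
im={n:cv2.imread(f"pics/{n}0.png").astype(float) for n in("top","scene")}
def padc(p):
    R=Rot.from_euler("z",p[2]).as_matrix()
    return [box(-.07,.07,-.07,.07,0,.004)@R.T+[p[0],p[1],0]]
M={}
for n,(x0,x1,y0,y1) in {"top":(254,312,190,248),"scene":(240,322,184,240)}.items():
    a=im[n][y0:y1,x0:x1]; m=np.clip((90-a[...,2])/40,0,1)
    if n=="scene": m[:, :]=m; m[:26,-10:]=0; m[46:]=0
    M[n]=(np.array([x0,y0]),m)
    cv2.imwrite(f"pics/pm{n}.png",cv2.resize((m*255).astype(np.uint8),None,fx=4,fy=4,interpolation=0))
for c in (("top",),("scene",),("top","scene")):
    m={k:M[k] for k in c}; x0=np.array([.472,-.0148,0.01])
    b=minimize(lambda p:cost(m,padc(p)),x0,method="Nelder-Mead",options=dict(initial_simplex=[x0,x0+[.008,0,0],x0+[0,.008,0],x0+[0,0,.06]]))
    print(c,b.x,b.fun)
E
python3 f2.py; python3 - <<'E'
import cv2
a=cv2.imread("pics/top0.png")[185:270,140:420]
cv2.imwrite("pics/row.png",cv2.resize(a,None,fx=2.85,fy=2.85,interpolation=2))
E
```

```text
('top',) [ 0.47359902 -0.01410081  0.01591794] 0.038746886898088154
('scene',) [ 0.4721546  -0.01417692  0.00816751] 0.2713982954436353
('top', 'scene') [ 0.47274139 -0.01310641  0.01430967] 0.312096775236869
```

View pics/row.png

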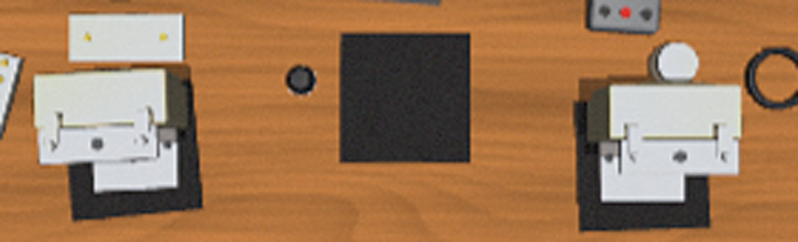

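View pics/pmscene.png

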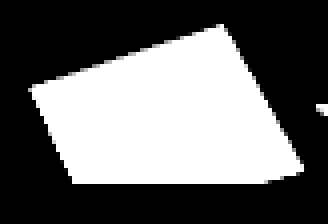

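```bash
cat >> h.py <<'E'
def Rt(yaw_s,out):  # yaw of the heading (stand z when lying), out = outward tilt from straight down, rad
    return Rot.from_euler("z",yaw_s+np.pi)*Rot.from_euler("x",np.pi)*Rot.from_euler("y",-out)
def cmd(G,yaw_s,out,rows=5):
    """G: wanted grasp point (19 mm behind TCP)"""
    s,p,R=tool()
    Rw=Rt(yaw_s,out);P=np.array(G)+Rw.apply([0,0,.019])
    d=R.inv().apply(P-p)*1000;w=(R.inv()*Rw).as_rotvec(degrees=True)
    print("t %.2f"%s["t"],"d",d.round(1),"w",w.round(2),"|d|",round(np.linalg.norm(d)),"|w|",round(np.linalg.norm(w),1))
def st():
    s,p,R=tool()
    z=R.apply([0,0,1]);y=R.apply([0,1,0])
    print("t %.2f q %s p %s G %s out %.2f yawerr %.2f F %s T %s op %.3f"%(s["t"],s["joint_pos"].round(3),p.round(4),(p-.019*z).round(4),np.degrees(np.arctan2(z[0],-z[2])),np.degrees(np.arctan2(-y[0],y[1])),s["force"].round(1),s["wrist_torque"].round(2),s["opening"]))
E
python3 - <<'E'
from h import *
from fit import stand_R
R=stand_R(-.067); 
print("grasp",[ (np.array([.582,-.0045,.0459])+R@[0,0,z]).round(4) for z in(.09,.1,.107)])
st();cmd([.30,.50,.36],-.067,0)
E
```

```text
grasp [array([ 0.6709, -0.0105,  0.0332]), array([ 0.6808, -0.0111,  0.0318]), array([ 0.6877, -0.0116,  0.0308])]
t 0.70 q [ 1.195  0.353  1.633 -0.     1.155 -0.002] p [0.2283 0.5818 0.2146] G [0.2283 0.5818 0.2336] out 0.00 yawerr -21.42 F [-0.5  0.4 -0.5] T [-0.05 -0.02 -0.01] op 0.998
t 0.70 d [ -96.7  -50.  -126.4] w [  0.     0.   -17.58] |d| 167 |w| 17.6
```

Call:
apply_moves(plan=[0, 0, -42, 0, 0, -4, 0, -20, -20, -78, 0, 0, -8, 0, -45, -40, -105, 0, 0, -13, 0, -80, -50, -125, 0, 0, -17.6, 0, -97, -50, -126, 0, 0, -17.6, 0])

```text
t: 1.12
eef_pos: [0.3022, 0.4989, 0.3457]
tool_rot: [3.136, 0.004, 3.08]
force: [0.9, 1.3, -0.4]
opening: 0.998
```

```bash
python3 - <<'E'
from h import *
st();cmd([.681,-.011,.30],-.067,0)
E
```

```text
t 1.12 q [ 1.024e+00  1.870e-01  1.566e+00 -1.000e-03  1.382e+00 -4.850e-01] p [0.3022 0.4989 0.3457] G [0.3022 0.4988 0.3647] out 0.23 yawerr -3.51 F [ 0.9  1.3 -0.4] T [ 0.04 -0.03 -0.01] op 0.998
t 1.12 d [-409.  -486.1   63.7] w [0.29 0.22 0.33] |d| 638 |w| 0.5
```

Call:
apply_moves(plan=[-26, -31, 0, 0, 0, 0, 0, -52, -62, 0, 0, 0, 0, 0, -78, -93, 0, 0, 0, 0, 0, -104, -124, 0, 0, 0, 0, 0, -130, -155, 0, 0, 0, 0, 0])

```text
t: 1.53
eef_pos: [0.4233, 0.3346, 0.3457]
tool_rot: [3.136, 0.004, 3.081]
force: [1.4, 0.2, -0.5]
opening: 1.004
```

Call:
apply_moves(plan=[-26, -31, 0, 0, 0, 0, 0, -52, -62, 0, 0, 0, 0, 0, -78, -93, 0, 0, 0, 0, 0, -104, -124, 0, 0, 0, 0, 0, -130, -155, 0, 0, 0, 0, 0])

```text
t: 1.95
eef_pos: [0.5445, 0.1701, 0.3457]
tool_rot: [3.136, 0.005, 3.08]
force: [1.1, -0.2, 0.5]
opening: 0.998
```

```bash
python3 - <<'E'
from h import *
st();cmd([.681,-.011,.2],-.067,0)
E
```

```text
t 1.95 q [ 0.298  0.165  1.593  0.004  1.377 -1.213] p [0.5445 0.1701 0.3457] G [0.5444 0.17   0.3647] out 0.30 yawerr -3.50 F [ 1.1 -0.2  0.5] T [ 0.05 -0.07 -0.02] op 0.998
t 1.95 d [-146.5 -173.3  164.4] w [0.33 0.28 0.34] |d| 280 |w| 0.5
```

Call:
apply_moves(plan=[-25, -30, 10, 0, 0, 0, 0, -50, -60, 25, 0, 0, 0, 0, -75, -90, 40, 0, 0, 0, 0, -98, -118, 60, 0, 0, 0, 0, -120, -144, 84, 0, 0, 0.3, 0])

```text
t: 2.37
eef_pos: [0.6572, 0.0177, 0.262]
tool_rot: [3.136, 0.007, 3.075]
force: [1.2, -0.2, 0.5]
opening: 1.002
```

```bash
python3 - <<'E'
from h import *
from scipy.optimize import least_squares
st();cmd([.681,-.011,.16],-.067,0)
# collected (q2,q3,q5, r, z)
s,p,R=tool();q=s["joint_pos"]
D=[(.353,1.633,1.155,np.hypot(.2283,.5818),.2146),(.187,1.566,1.382,np.hypot(.3022,.4989),.3457),(.165,1.593,1.377,np.hypot(.5445,.1701),.3457),(q[1],q[2],q[4],np.hypot(p[0],p[1]),p[2])]
print(D)
E
```

```text
t 2.37 q [ 0.022  0.361  1.514  0.005  1.258 -1.484] p [0.6572 0.0177 0.262 ] G [0.657  0.0176 0.281 ] out 0.43 yawerr -3.83 F [ 1.2 -0.2  0.5] T [ 0.03 -0.01  0.01] op 1.002
t 2.37 d [-24.8 -27.7 121. ] w [0.34 0.41 0.01] |d| 127 |w| 0.5
[(0.353, 1.633, 1.155, np.float64(0.6249897039151925), 0.2146), (0.187, 1.566, 1.382, np.float64(0.5832889935529386), 0.3457), (0.165, 1.593, 1.377, np.float64(0.5704509268990628), 0.3457), (np.float64(0.3610836751736515), np.float64(1.514411872511673), np.float64(1.2584946772103232), np.float64(0.65742636951192), np.float64(0.2619846961354708))]
```

```bash
python3 - <<'E'
from h import *
cmd([.681,-.011,.13],-.067,-np.radians(25))
E
```

```text
t 2.37 d [-16.6 -27.9 149.2] w [ 0.33 25.41  0.08] |d| 153 |w| 25.4
```

Call:
apply_moves(plan=[-5, -7, 38, 0, 6, 0, 0, -9, -14, 76, 0, 12, 0, 0, -13, -21, 110, 0, 18, 0, 0, -16.6, -28, 140, 0, 25.4, 0, 0, -16.6, -28, 149, 0.3, 25.4, 0, 0])

```text
t: 2.78
eef_pos: [0.6695, -0.0123, 0.098]
tool_rot: [-3.141, -0.461, 3.074]
force: [-2.7, 0.8, -4.3]
opening: 0.996
```

```bash
cat > kin.py <<'E'
from h import *
from scipy.optimize import least_squares
# rows: q2,q3,q5,r,z
D=[(.353,1.633,1.155,.6250,.2146),(.187,1.566,1.382,.5833,.3457),(.165,1.593,1.377,.57045,.3457),(.36108,1.51441,1.25849,.65743,.2620)]
def fk(v,q2,q3,q5):
    a,h,L2,L3,e,L6=v; s=q2+q3
    return a+L2*np.sin(q2)+L3*np.sin(s)+e*np.cos(s)+L6*np.sin(s+q5), h+L2*np.cos(q2)+L3*np.cos(s)-e*np.sin(s)+L6*np.cos(s+q5)
E
python3 - <<'E'
from kin import *
st();s,p,R=tool();q=s["joint_pos"];D.append((q[1],q[2],q[4],np.hypot(*p[:2]),p[2]))
open("kin.py","a").write(f"D.append({tuple(map(float,D[-1]))})\n")
A=np.array(D)
def res(v):
    r,z=fk(v,*A[:,:3].T);return np.r_[(r-A[:,3])*1e3,(z-A[:,4])*1e3,(np.array(v)-[0,.35,.4,.35,0,.25])*1]
f=least_squares(res,[0,.35,.4,.35,0,.25]);print(f.x.round(3),f.fun.round(2))
E
```

```text
t 2.78 q [-0.029  0.805  1.216  0.016  1.581 -1.537] p [ 0.6695 -0.0123  0.098 ] G [ 0.6779 -0.0129  0.115 ] out -26.34 yawerr -3.85 F [-2.7  0.8 -4.3] T [-0.03 -0.18  0.02] op 0.996
[-0.001  0.294  0.568  0.495  0.059  0.358] [ 0.12  0.14 -0.05 -0.18 -0.02  0.11  0.09 -0.1   0.01 -0.1  -0.   -0.06
  0.17  0.14  0.06  0.11]
```

```bash
cat >> kin.py <<'E'
V=[-0.001,.294,.568,.495,.059,.358]
def ik(Gr,Gz,out):
    a,h,L2,L3,e,L6=V
    L=L6-.019; wr=Gr-L*np.sin(out)-a; wz=Gz+L*np.cos(out)-h
    F=np.hypot(L3,e);ph=np.arctan2(e,L3);d2=wr*wr+wz*wz
    c=(d2-L2**2-F**2)/(2*L2*F)
    if abs(c)>1: return None
    g=np.arccos(c)        # = q3+ph (direction angle of forearm rel. upper arm)
    q2=np.arctan2(wr,wz)-np.arctan2(F*np.sin(g),L2+F*np.cos(g))
    q3=g-ph; return np.array([q2,q3,np.pi-out-q2-q3])
E
python3 - <<'E'
from kin import *
print(fk(V,*ik(.65,.2,.1)),.65+.019*np.sin(.1),.2-.019*np.cos(.1))
for nm,r,z in(("start",.681,.032),("end",.473,.104),("end_hi",.473,.15)):
    for o in range(-60,61,10):
        q=ik(r,z,np.radians(o)); 
        if q is not None:
            ok=-.92<q[0]<2.1 and .06<q[1]<2.66 and 0<q[2]<2.69
            print(nm,o,q.round(2),ok)
E
```

```text
(np.float64(0.6518968349162897), np.float64(0.18109492085971746)) 0.6518968349162898 0.1810949208597175
start -60 [1.29 0.69 2.21] True
start -50 [1.16 0.86 1.99] True
start -40 [1.05 1.02 1.78] True
start -30 [0.94 1.18 1.55] True
start -20 [0.83 1.33 1.33] True
start -10 [0.74 1.48 1.09] True
start 0 [0.66 1.63 0.85] True
start 10 [0.6  1.77 0.59] True
start 20 [0.56 1.9  0.32] True
start 30 [0.56 2.03 0.04] True
start 40 [ 0.59  2.13 -0.27] False
start 50 [ 0.66  2.21 -0.6 ] False
start 60 [ 0.77  2.27 -0.95] False
end -60 [0.89 1.42 1.88] True
end -50 [0.79 1.51 1.72] True
end -40 [0.68 1.61 1.55] True
end -30 [0.58 1.71 1.37] True
end -20 [0.48 1.83 1.19] True
end -10 [0.38 1.94 0.99] True
end 0 [0.3  2.06 0.78] True
end 10 [0.23 2.18 0.55] True
end 20 [0.19 2.3  0.3 ] True
end 30 [0.18 2.42 0.01] True
end 40 [ 0.23  2.54 -0.33] False
end 50 [ 0.39  2.64 -0.75] False
end 60 [ 0.66  2.71 -1.27] False
end_hi -60 [0.83 1.42 1.94] True
end_hi -50 [0.73 1.5  1.78] True
end_hi -40 [0.62 1.59 1.62] True
end_hi -30 [0.52 1.69 1.45] True
end_hi -20 [0.42 1.8  1.27] True
end_hi -10 [0.32 1.91 1.09] True
end_hi 0 [0.23 2.03 0.89] True
end_hi 10 [0.15 2.15 0.67] True
end_hi 20 [0.09 2.27 0.44] True
end_hi 30 [0.06 2.39 0.17] True
end_hi 40 [ 0.08  2.51 -0.14] False
end_hi 50 [ 0.18  2.61 -0.52] False
end_hi 60 [ 0.4   2.71 -1.02] False
```

```bash
cat >> kin.py <<'E'
def FK(q):
    a,h,L2,L3,e,L6=V; s=q[1]+q[2]
    R=Rot.from_euler("z",q[0])*Rot.from_euler("y",s)*Rot.from_euler("z",q[3])*Rot.from_euler("y",q[4])*Rot.from_euler("z",q[5]+np.pi/2)
    r=a+L2*np.sin(q[1])+L3*np.sin(s)+e*np.cos(s); z=h+L2*np.cos(q[1])+L3*np.cos(s)-e*np.sin(s)
    W=np.array([r*np.cos(q[0]),r*np.sin(q[0]),z]); return W+R.apply([0,0,L6]),R
def to(P,Rw):
    s,p,R=tool();d=R.inv().apply(P-p)*1000;w=(R.inv()*Rw).as_rotvec(degrees=True)
    return np.r_[d,w].round(1)
E
python3 - <<'E'
from kin import *
s,p,R=tool();P,Rm=FK(s["joint_pos"]);print(p,P,(R.inv()*Rm).magnitude(), s["joint_pos"].round(3))
for r in(.45,.5,.55,.6):
  for z in(.25,.3,.35): print(r,z,ik(r,z,0).round(2))
E
```

```text
[ 0.66949737 -0.01231067  0.09799685] [ 0.66941426 -0.01383189  0.09842508] 2.642611520309911e-16 [-0.029  0.805  1.216  0.016  1.581 -1.537]
0.45 0.25 [0.06 1.97 1.11]
0.45 0.3 [0.01 1.91 1.23]
0.45 0.35 [-0.03  1.84  1.34]
0.5 0.25 [0.14 1.88 1.12]
0.5 0.3 [0.1  1.82 1.23]
0.5 0.35 [0.06 1.75 1.34]
0.55 0.25 [0.22 1.78 1.14]
0.55 0.3 [0.18 1.72 1.25]
0.55 0.35 [0.14 1.65 1.35]
0.6 0.25 [0.3  1.67 1.17]
0.6 0.3 [0.26 1.61 1.27]
0.6 0.35 [0.23 1.55 1.37]
```

```bash
python3 - <<'E'
from kin import *
for r in(.55,.6,.65,.7):
  for z in(.16,.2):
    for o in(20,30): print(r,z,o,ik(r,z,np.radians(o)).round(2), "outf",np.degrees(np.pi-ik(r,z,np.radians(o))[:2].sum()).round())
E
```

```text
0.55 0.16 20 [0.19 2.11 0.49] outf 48.0
0.55 0.16 30 [0.15 2.24 0.23] outf 43.0
0.55 0.2 20 [0.12 2.08 0.59] outf 54.0
0.55 0.2 30 [0.08 2.2  0.34] outf 49.0
0.6 0.16 20 [0.26 2.01 0.52] outf 50.0
0.6 0.16 30 [0.22 2.14 0.25] outf 45.0
0.6 0.2 20 [0.2  1.98 0.61] outf 55.0
0.6 0.2 30 [0.16 2.11 0.35] outf 50.0
0.65 0.16 20 [0.33 1.91 0.55] outf 52.0
0.65 0.16 30 [0.29 2.04 0.29] outf 46.0
0.65 0.2 20 [0.28 1.88 0.64] outf 57.0
0.65 0.2 30 [0.23 2.01 0.38] outf 52.0
0.7 0.16 20 [0.4  1.8  0.59] outf 54.0
0.7 0.16 30 [0.36 1.94 0.32] outf 49.0
0.7 0.2 20 [0.35 1.77 0.67] outf 58.0
0.7 0.2 30 [0.3  1.91 0.41] outf 53.0
```

```bash
python3 - <<'E'
from h import *
cmd([.63,-.012,.17],-.04,0); cmd([.62,-.012,.20],-.02,np.radians(25))
E
```

```text
t 2.78 d [ 58.9  -2.4 -29.9] w [  0.34 -26.39  -1.54] |d| 66 |w| 26.4
t 2.78 d [ 74.8  -2.7 -57.5] w [ 1.000e-02 -5.139e+01 -2.800e+00] |d| 94 |w| 51.5
```

Call:
apply_moves(plan=[14, 0, -10, 0, -7, 0, 0, 28, -1, -20, 0, -14, -1, 0, 42, -2, -27, 0, -21, -1.5, 0, 56, -2, -30, 0, -28, -1.5, 0, 62, -2, -35, 0, -35, -2, 0])

```text
t: 3.2
eef_pos: [0.6291, -0.0113, 0.1598]
tool_rot: [3.137, 0.16, 3.108]
force: [1.0, 0.6, -0.2]
opening: 0.997
```

```bash
python3 - <<'E'
from h import *
st(); cmd([.62,-.012,.20],-.02,np.radians(25))
E
```

```text
t 3.20 q [-0.022  0.336  1.805  0.004  0.841 -1.562] p [ 0.6291 -0.0113  0.1598] G [ 0.6261 -0.0113  0.1785] out 9.19 yawerr -1.90 F [ 1.   0.6 -0.2] T [ 0.02  0.07 -0.02] op 0.997
t 3.20 d [ -2.7  -0.8 -22.9] w [  0.05 -15.81  -0.81] |d| 23 |w| 15.8
```

Call:
apply_moves(plan=[0, 0, -8, 0, -6, 0, 0, -2, 0, -16, 0, -12, -0.5, 0, -3, -1, -23, 0, -15.8, -0.8, 0, -3, -1, -23, 0, -15.8, -0.8, 0, -3, -1, -23, 0, -15.8, -0.8, 0])

```text
t: 3.62
eef_pos: [0.6278, -0.0122, 0.1845]
tool_rot: [3.14, 0.437, 3.121]
force: [0.5, -0.3, 0.7]
opening: 1.0
```

```bash
cat > sweep.py <<'E'
from kin import *
import sys
# rows: sweep q4 by steps, others fixed; printed relative to current pose
def sweep(q4s,base=None,rel=True):
    s,p,R=tool();q=np.array(s["joint_pos"]);P0,R0=FK(q)
    for x in q4s:
        q2=q.copy() if base is None else np.array(base);q2[3]=x
        P,Rr=FK(q2)
        print(np.r_[R.inv().apply((P-P0))*1000,(R.inv()*Rr).as_rotvec(degrees=True)].round(1).tolist())
E
python3 - <<'E'
from sweep import *
st(); q=robot.get_state()["joint_pos"]; print(q)
sweep(q[3]+np.array([.12,.24,.36,.48,.6]))
E
```

```text
t 3.62 q [-0.023  0.2    2.007  0.005  0.497 -1.577] p [ 0.6278 -0.0122  0.1845] G [ 0.6198 -0.0121  0.2017] out 25.05 yawerr -1.14 F [ 0.5 -0.3  0.7] T [ 0.01  0.22 -0.06] op 1.000
[-0.0231516   0.20008998  2.00682368  0.00474315  0.49744677 -1.57743984]
[-1.2, 20.4, -0.6, -3.3, -0.0, 6.0]
[-4.6, 40.6, -2.3, -6.6, -0.0, 12.1]
[-10.0, 60.1, -5.2, -9.8, -0.1, 18.1]
[-17.5, 78.8, -9.2, -13.1, -0.1, 24.2]
[-26.9, 96.3, -14.2, -16.4, -0.1, 30.2]
```

Call:
apply_moves(plan=[-1, 20, -0.6, -3.3, 0, 6, 0, -4.6, 40.6, -2.3, -6.6, 0, 12.1, 0, -10, 60, -5, -9.8, 0, 18.1, 0, -17.5, 79, -9, -13.1, 0, 24.2, 0, -27, 96, -14, -16.4, 0, 30.2, 0])

```text
t: 4.03
eef_pos: [0.6498, 0.0849, 0.2095]
tool_rot: [2.64, 0.3, 2.571]
force: [0.2, 1.1, 0.2]
opening: 1.001
```

```bash
python3 - <<'E'
from sweep import *
st(); q=robot.get_state()["joint_pos"]
sweep(np.array([.605+.125*i for i in range(1,6)]),[-.0232,.2001,2.0068,0,.4974,-1.5774])
E
```

```text
t 4.03 q [-0.024  0.203  2.002  0.61   0.503 -1.578] p [0.6498 0.0849 0.2095] G [0.6407 0.0799 0.2254] out 29.72 yawerr -23.48 F [0.2 1.1 0.2] T [-0.09  0.22 -0.01] op 1.001
[-0.2, 19.8, -1.2, -3.3, -0.2, 6.0]
[-3.7, 40.7, -3.0, -6.7, -0.3, 12.3]
[-9.5, 61.0, -6.1, -10.1, -0.3, 18.6]
[-17.5, 80.4, -10.4, -13.5, -0.3, 24.9]
[-27.5, 98.4, -15.8, -17.0, -0.3, 31.2]
```

Works as predicted. The motion in tool axes stays the same for each step, so I'll continue.

Call:
apply_moves(plan=[0, 20, -1, -3.3, 0, 6, 0, -4, 40.7, -3, -6.7, 0, 12.3, 0, -9.5, 61, -6, -10.1, 0, 18.6, 0, -17.5, 80, -10.4, -13.5, 0, 24.9, 0, -27.5, 98, -16, -17, 0, 31.2, 0])

```text
t: 4.45
eef_pos: [0.7009, 0.1476, 0.2775]
tool_rot: [2.277, -0.051, 2.148]
force: [0.0, -0.3, -0.1]
opening: 0.995
```

Call:
apply_moves(plan=[0, 20, -1, -3.3, 0, 6, 0, -4, 40.7, -3, -6.7, 0, 12.3, 0, -9.5, 61, -6, -10.1, 0, 18.6, 0, -17.5, 80, -10.4, -13.5, 0, 24.9, 0, -27.5, 98, -16, -17, 0, 31.2, 0])

```text
t: 4.87
eef_pos: [0.7636, 0.1497, 0.3632]
tool_rot: [2.058, -0.508, 1.834]
force: [-0.0, 0.7, 0.9]
opening: 0.997
```

```bash
python3 - <<'E'
from sweep import *
st(); q=robot.get_state()["joint_pos"]
sweep(q[3]+np.array([.12,.24,.36,.48,.6]),[-.0232,.2001,2.0068,0,.4974,-1.5774])
E
```

```text
t 4.87 q [-0.028  0.204  2.002  1.848  0.512 -1.566] p [0.7636 0.1497 0.3632] G [0.7485 0.1411 0.3709] out 62.76 yawerr -117.49 F [-0.   0.7  0.9] T [-0.27  0.41  0.04] op 0.997
[-2.6, 17.2, -1.5, -3.1, -0.7, 5.3]
[-5.7, 37.4, -3.2, -6.4, -0.7, 11.3]
[-10.9, 57.0, -6.1, -9.8, -0.7, 17.4]
[-18.1, 75.7, -10.1, -13.1, -0.7, 23.4]
[-27.2, 93.4, -15.2, -16.4, -0.7, 29.4]
```

Call:
apply_moves(plan=[0, 20, -1, -3.3, 0, 6, 0, -4, 40.7, -3, -6.7, 0, 12.3, 0, -9.5, 61, -6, -10.1, 0, 18.6, 0, -17.5, 80, -10.4, -13.5, 0, 24.9, 0, -27.5, 98, -16, -17, 0, 31.2, 0])

```text
t: 5.28
eef_pos: [0.8146, 0.0904, 0.4343]
tool_rot: [1.975, -1.007, 1.517]
force: [0.1, 0.5, -0.0]
opening: 1.001
```

```bash
cat >> h.py <<'E'
def Rf(yaw_s,out):  # flipped grasp: tool x away from robot
    return Rot.from_euler("z",yaw_s)*Rot.from_euler("x",np.pi)*Rot.from_euler("y",out)
def cmdf(G,yaw_s,outd):
    s,p,R=tool();Rw=Rf(yaw_s,np.radians(outd));P=np.array(G)+Rw.apply([0,0,.019])
    d=R.inv().apply(P-p)*1000;w=(R.inv()*Rw).as_rotvec(degrees=True)
    print("t %.2f"%s["t"],"d",d.round(1).tolist(),"w",w.round(2).tolist(),"|d|",round(np.linalg.norm(d)),"|w|",round(np.linalg.norm(w),1))
E
python3 - <<'E'
from sweep import *
st(); q=robot.get_state()["joint_pos"]
sweep([3.12],[-.0232,.2001,2.0068,0,.4974,-1.5774])
cmdf([.78,-.011,.3],-.04,75)
print(Rf(0,np.radians(40)).apply([[1,0,0],[0,1,0],[0,0,1]]))
E
```

```text
t 5.28 q [-0.027  0.204  2.002  2.464  0.513 -1.556] p [0.8146 0.0904 0.4343] G [0.7968 0.085  0.4383] out 77.36 yawerr -156.25 F [ 0.1  0.5 -0. ] T [-0.14  0.56 -0.03] op 1.001
[-33.1, 101.6, -19.0, -18.0, -0.7, 31.6]
t 5.28 d [-172.6, 7.3, -14.8] w [-17.44, -7.7, 34.37] |d| 173 |w| 39.3
[[ 7.66044443e-01  7.87187789e-17  6.42787610e-01]
 [ 6.16297582e-33 -1.00000000e+00  1.22464680e-16]
 [ 6.42787610e-01 -9.38133875e-17 -7.66044443e-01]]
```

Call:
apply_moves(plan=[0, 20, -1, -3.3, 0, 6, 0, -4, 40.7, -3, -6.7, 0, 12.3, 0, -12, 61, -7, -10.1, -0.3, 18.6, 0, -20, 80, -12, -13.8, -0.6, 25, 0, -33, 101, -19, -18, -0.7, 31.6, 0])

```text
t: 5.7
eef_pos: [0.8332, -0.0137, 0.4623]
tool_rot: [2.91, -1.433, 0.227]
force: [0.3, 0.1, 0.3]
opening: 1.003
```

```bash
python3 - <<'E'
from kin import *
st(); 
for G,o in(([.72,-.0125,.25],60),([.70,-.0125,.14],42)):
    print(ik(np.hypot(*G[:2]),G[2],np.radians(o)).round(2)); cmdf(G,-.067,o)
E
```

```text
t 5.70 q [-0.027  0.202  2.004  3.1    0.501 -1.569] p [ 0.8332 -0.0137  0.4623] G [ 0.8143 -0.0136  0.4649] out 82.33 yawerr 179.85 F [0.3 0.1 0.3] T [ 0.    0.57 -0.02] op 1.003
[ 0.28  2.17 -0.36]
t 5.70 d [-232.7, -6.8, -66.3] w [-2.93, -22.37, 2.92] |d| 242 |w| 22.8
[ 0.39  2.09 -0.07]
t 5.70 d [-349.4, -10.6, -74.5] w [-2.47, -40.36, 3.39] |d| 357 |w| 40.6
```

```bash
python3 - <<'E'
from kin import *
for x,z in((.6966,.032),(.6966,.06),(.69,.1),(.68,.14),(.68,.2),(.68,.25),(.66,.05),(.6,.07),(.55,.07),(.5,.1),(.49,.12)):
    print(x,z,[(o,ik(x,z,np.radians(o)).round(2).tolist()) for o in(37,45,52,60)])
E
```

```text
0.6966 0.032 [(37, [0.58, 2.07, -0.16]), (45, [0.63, 2.14, -0.41]), (52, [0.68, 2.19, -0.65]), (60, [0.77, 2.23, -0.92])]
0.6966 0.06 [(37, [0.53, 2.07, -0.1]), (45, [0.56, 2.14, -0.35]), (52, [0.62, 2.2, -0.58]), (60, [0.7, 2.25, -0.86])]
0.69 0.1 [(37, [0.45, 2.07, -0.02]), (45, [0.47, 2.15, -0.27]), (52, [0.52, 2.21, -0.5]), (60, [0.6, 2.27, -0.78])]
0.68 0.14 [(37, [0.36, 2.07, 0.06]), (45, [0.38, 2.16, -0.19]), (52, [0.42, 2.23, -0.41]), (60, [0.49, 2.29, -0.69])]
0.68 0.2 [(37, [0.26, 2.04, 0.2]), (45, [0.26, 2.13, -0.04]), (52, [0.29, 2.2, -0.26]), (60, [0.35, 2.28, -0.53])]
0.68 0.25 [(37, [0.19, 1.99, 0.32]), (45, [0.18, 2.09, 0.09]), (52, [0.19, 2.17, -0.13]), (60, [0.23, 2.25, -0.39])]
0.66 0.05 [(37, [0.52, 2.14, -0.17]), (45, [0.56, 2.22, -0.43]), (52, [0.63, 2.27, -0.67]), (60, [0.73, 2.32, -0.95])]
0.6 0.07 [(37, [0.42, 2.27, -0.19]), (45, [0.48, 2.34, -0.47]), (52, [0.56, 2.4, -0.72]), (60, [0.68, 2.44, -1.03])]
0.55 0.07 [(37, [0.38, 2.37, -0.25]), (45, [0.45, 2.44, -0.54]), (52, [0.55, 2.5, -0.82]), (60, [0.71, 2.54, -1.16])]
0.5 0.1 [(37, [0.25, 2.45, -0.21]), (45, [0.33, 2.54, -0.51]), (52, [0.44, 2.6, -0.81]), (60, [0.64, 2.65, -1.19])]
0.49 0.12 [(37, [0.18, 2.46, -0.14]), (45, [0.24, 2.55, -0.44]), (52, [0.36, 2.61, -0.74]), (60, [0.55, 2.67, -1.13])]
```

```bash
python3 - <<'E'
from kin import *
cmdf([.70,-.0125,.29],-.06,65)
E
```

```text
t 5.70 d [-194.1, -5.6, -90.9] w [-2.66, -17.37, 2.67] |d| 214 |w| 17.8
```

Call:
apply_moves(plan=[-36, 0, -10, -0.5, -3.5, 0.5, 0, -72, -2, -28, -1, -7, 1, 0, -110, -3, -48, -1.6, -10, 1.6, 0, -148, -4, -68, -2, -13.5, 2, 0, -185, -5.6, -88, -2.7, -17.4, 2.7, 0])

```text
t: 6.12
eef_pos: [0.7237, -0.0133, 0.2927]
tool_rot: [-3.14, -1.134, -0.063]
force: [-0.2, 0.3, -0.8]
opening: 1.001
```

```bash
python3 - <<'E'
from kin import *
st();cmdf([.69,-.0120,.13],-.067,50)
E
```

```text
t 6.12 q [ 0.013  0.197  2.211  3.312  0.405 -1.696] p [ 0.7237 -0.0133  0.2927] G [ 0.7065 -0.0123  0.3008] out 64.95 yawerr 176.47 F [-0.2  0.3 -0.8] T [ 0.    0.54 -0.01] op 1.001
t 6.12 d [-166.7, 1.0, 56.6] w [-0.29, -15.0, 0.13] |d| 176 |w| 15.0
```

Call:
apply_moves(plan=[-34, 0, 9, 0, -3, 0, 0, -68, 0, 20, 0, -6, 0, 0, -102, 0.5, 32, 0, -9, 0, 0, -136, 1, 44, -0.2, -12, 0, 0, -166, 1, 56, -0.3, -15, 0.1, 0])

```text
t: 6.53
eef_pos: [0.7061, -0.0129, 0.1175]
tool_rot: [3.141, -0.873, -0.067]
force: [0.2, 0.8, 0.0]
opening: 1.002
```

```bash
python3 - <<'E'
from kin import *
st();cmdf([.6966,-.0122,.060],-.067,40)
cmdf([.6966,-.0122,.032],-.067,37)
cv2.imwrite("pics/s1.png",robot.capture("scene"));cv2.imwrite("pics/t1.png",cv2.resize(robot.capture("top")[80:260,200:360],None,fx=3.3,fy=3.3))
E
```

```text
t 6.53 q [ 0.01   0.439  2.193  3.307  0.367 -1.676] p [ 0.7061 -0.0129  0.1175] G [ 0.6916 -0.0119  0.1297] out 49.97 yawerr 176.15 F [0.2 0.8 0. ] T [-0.01  0.5   0.03] op 1.002
t 6.53 d [-53.5, -0.1, 48.3] w [0.02, -10.03, 0.01] |d| 72 |w| 10.0
t 6.53 d [-76.0, -0.1, 66.1] w [0.02, -13.03, 0.01] |d| 101 |w| 13.0
```

View pics/s1.png

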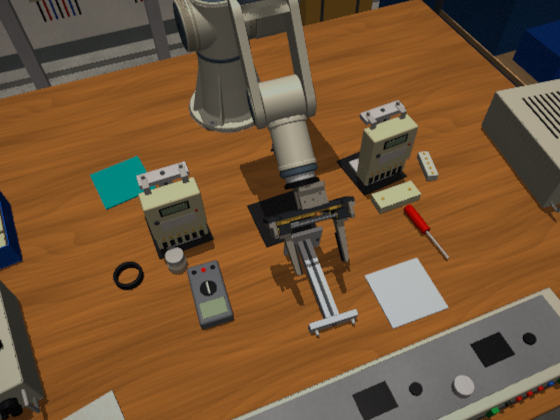

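View pics/t1.png

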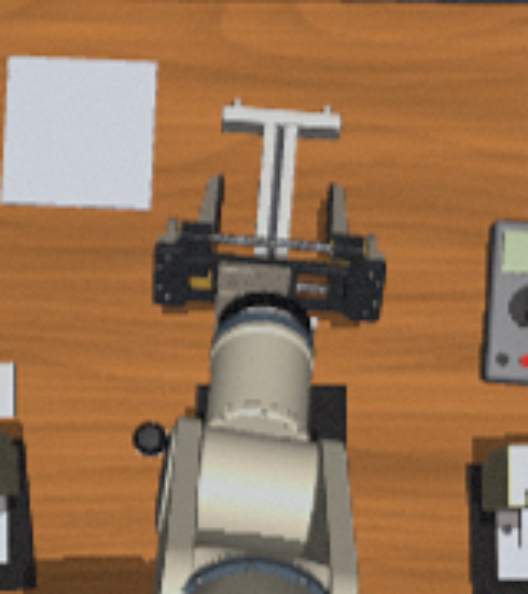

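The fingers straddle the shaft, at about (295,260) and (343,247) in scene, so I'll go down to the grasp.

Call:
apply_moves(plan=[-18, 0, 16, 0, -3, 0, 0, -36, 0, 32, 0, -6, 0, 0, -54, 0, 48, 0, -9, 0, 0, -68, 0, 60, 0, -12, 0, 0, -76, 0, 66, 0, -13, 0, 0])

```text
t: 7.05
eef_pos: [0.7102, -0.0132, 0.0161]
tool_rot: [3.141, -0.646, -0.067]
force: [0.5, -0.8, 0.7]
opening: 1.0
```

```bash
python3 - <<'E'
from kin import *
st();cmdf([.6966,-.0122,.032],-.067,37)
cv2.imwrite("pics/s2.png",cv2.resize(robot.capture("scene")[170:350,220:400],None,fx=3.3,fy=3.3))
E
```

```text
t 7.05 q [ 0.     0.587  2.068  3.396  0.163 -1.768] p [ 0.7102 -0.0132  0.0161] G [ 0.6988 -0.0124  0.0313] out 36.98 yawerr 176.15 F [ 0.5 -0.8  0.7] T [-0.03  0.4   0.06] op 1.000
t 7.05 d [-1.3, -0.0, -1.9] w [0.03, -0.04, 0.0] |d| 2 |w| 0.0
```

View pics/s2.png

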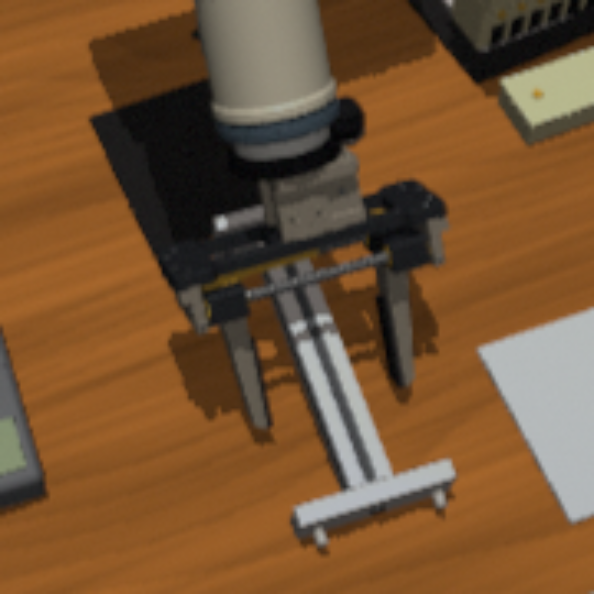

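The fingers are on either side of the shaft with clearance. I'll close firmly.

Call:
apply_moves(plan=[-1, 0, -2, 0, 0, 0, 0.3, -1, 0, -2, 0, 0, 0, 0.5, -1, 0, -2, 0, 0, 0, 0.7, -1, 0, -2, 0, 0, 0, 1, -1, 0, -2, 0, 0, 0, 1], newtons=30)

```text
t: 7.52
eef_pos: [0.7074, -0.013, 0.0167]
tool_rot: [3.141, -0.646, -0.067]
force: [-0.1, -0.2, -0.1]
opening: 0.658
```

Call:
apply_moves(plan=[0, 0, 0, 0, 0, 0, 1, 0, 0, 0, 0, 0, 0, 1, 0, 0, 0, 0, 0, 0, 1, 0, 0, 0, 0, 0, 0, 1, 0, 0, 0, 0, 0, 0, 1], newtons=45)

```text
t: 7.93
eef_pos: [0.7074, -0.0131, 0.0167]
tool_rot: [3.141, -0.646, -0.067]
force: [-1.6, -0.1, 0.8]
opening: 0.32
```

```bash
python3 - <<'E'
from kin import *
st()
E
```

```text
t 7.93 q [ 0.     0.583  2.074  3.394  0.166 -1.766] p [ 0.7074 -0.0131  0.0167] G [ 0.6959 -0.0123  0.0319] out 36.97 yawerr 176.14 F [-1.6 -0.1  0.8] T [0.03 0.42 0.14] op 0.320
```

```bash
python3 - <<'E'
from kin import *
cmdf([.68,-.012,.085],-.04,43)
E
```

```text
t 7.93 d [21.2, 0.5, -52.1] w [1.03, 5.96, -1.18] |d| 56 |w| 6.2
```

Call:
apply_moves(plan=[4, 0, -5, 0, 0, 0, 1, 9, 0, -14, 0, 0.5, 0, 1, 14, 0.2, -27, 0.3, 2, -0.4, 1, 18, 0.4, -40, 0.7, 4, -0.8, 1, 21, 0.5, -52, 1, 6, -1.2, 1])

```text
t: 8.35
eef_pos: [0.6924, -0.0123, 0.072]
tool_rot: [3.141, -0.753, -0.039]
force: [1.0, -0.9, -4.9]
opening: 0.32
```

```bash
python3 - <<'E'
from kin import *
st();cmdf([.68,-.012,.085],-.04,43)
cv2.imwrite("pics/s3.png",cv2.resize(robot.capture("scene")[170:350,220:400],None,fx=3.3,fy=3.3))
E
```

```text
t 8.35 q [-0.009  0.483  2.164  3.224  0.259 -1.628] p [ 0.6924 -0.0123  0.072 ] G [ 0.6794 -0.0118  0.0859] out 43.10 yawerr 177.75 F [ 1.  -0.9 -4.9] T [0.02 0.93 0.02] op 0.320
t 8.35 d [-0.2, 0.2, 1.1] w [-0.01, -0.12, 0.04] |d| 1 |w| 0.1
```

View pics/s3.png

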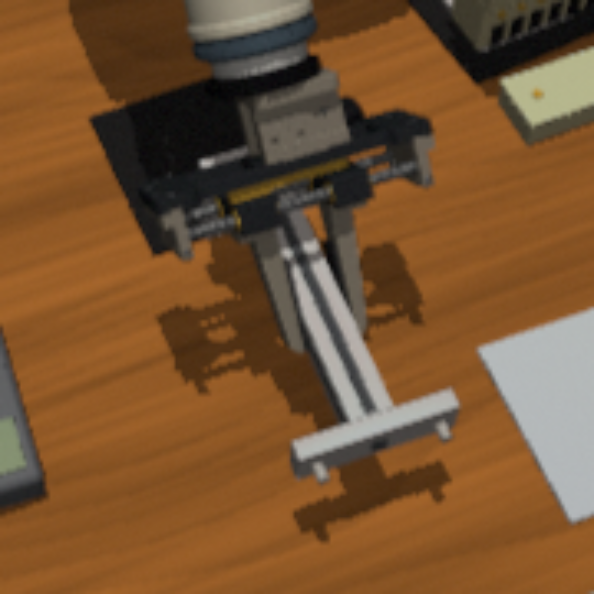

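```bash
cat >> h.py <<'E'
def standpose(E,yaw,G,zg,off=0):
    """world pose of stand with its shaft line through G at z=zg; E elevation rad"""
    z=np.array([np.cos(E)*np.cos(yaw),np.cos(E)*np.sin(yaw),np.sin(E)]);y=np.array([np.sin(yaw),-np.cos(yaw),0])
    R=np.c_[np.cross(y,z),y,z]; return R,np.array(G)-R@[off,0,zg]
E
cat > ov.py <<'E'
from h import *
from fit import B,box
def overlay(n,img,poses,name,crop,k):
    x0,x1,y0,y1=crop;o=cv2.resize(img,None,fx=k,fy=k,interpolation=2)
    for (R,t),col in poses:
        for b in B:
            cv2.polylines(o,[cv2.convexHull(((proj(n,b@R.T+t)+.5)*k).astype(np.float32)).round().astype(int)],True,col)
    cv2.imwrite(name,o[int(y0*k):int(y1*k),int(x0*k):int(x1*k)])
E
python3 - <<'E'
from ov import *
im=robot.capture("scene");G=[.6794,-.0118,.0859]
# measured G off centreline +2mm toward -x
overlay("scene",im,[(standpose(np.radians(-2),-.039,G,.115,-.002),(0,0,255)),(standpose(np.radians(4),-.039,G,.115,-.002),(0,255,0))],"pics/s4.png",(220,400,170,350),3.3)
E
```

```text
(no output)
```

View pics/s4.png

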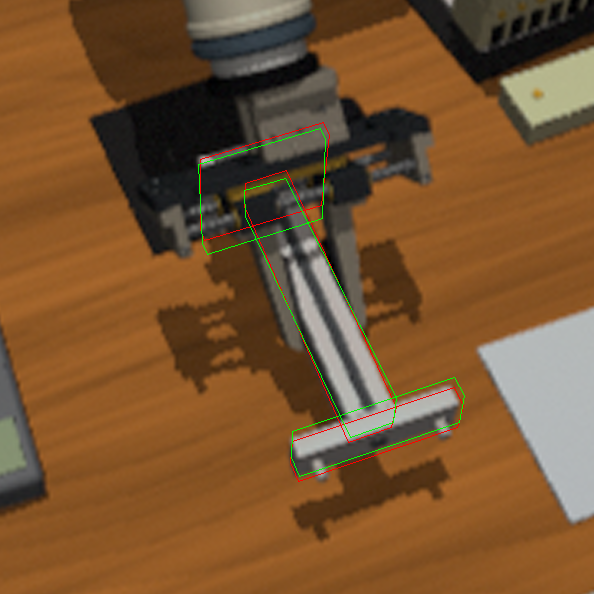

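```bash
python3 - <<'E'
from kin import *
cmdf([.6285,-.0118,.072],.015,50)
E
```

```text
t 8.45 d [-42.9, 0.9, -24.2] w [2.32, 7.01, -2.12] |d| 49 |w| 7.7
```

Call:
apply_moves(plan=[-9, 0, -5, 0.5, 1.5, -0.5, 1, -18, 0.3, -10, 1, 3, -1, 1, -27, 0.5, -15, 1.5, 4.5, -1.4, 1, -36, 0.7, -20, 2, 6, -1.8, 1, -43, 0.9, -24, 2.3, 7, -2.1, 1])

```text
t: 8.87
eef_pos: [0.642, -0.012, 0.0587]
tool_rot: [3.14, -0.871, 0.015]
force: [-0.7, -0.4, -6.4]
opening: 0.325
```

```bash
python3 - <<'E'
from ov import *
st();cmdf([.6285,-.0118,.0618],.015,50)
s,p,R=tool();z=R.apply([0,0,1]);G=p-.019*z
im=robot.capture("scene")
overlay("scene",im,[(standpose(np.radians(5),.015,G,.115,-.002),(0,0,255))],"pics/s5.png",(210,390,150,330),3.3)
E
```

```text
t 8.87 q [-0.047  0.538  2.332  3.06   0.599 -1.543] p [ 0.642  -0.012   0.0587] G [ 0.6274 -0.0122  0.0709] out 49.90 yawerr -179.19 F [-0.7 -0.4 -6.4] T [-0.09  1.14 -0.03] op 0.325
t 8.87 d [-6.3, -0.4, 6.7] w [0.07, 0.1, 0.0] |d| 9 |w| 0.1
```

View pics/s5.png

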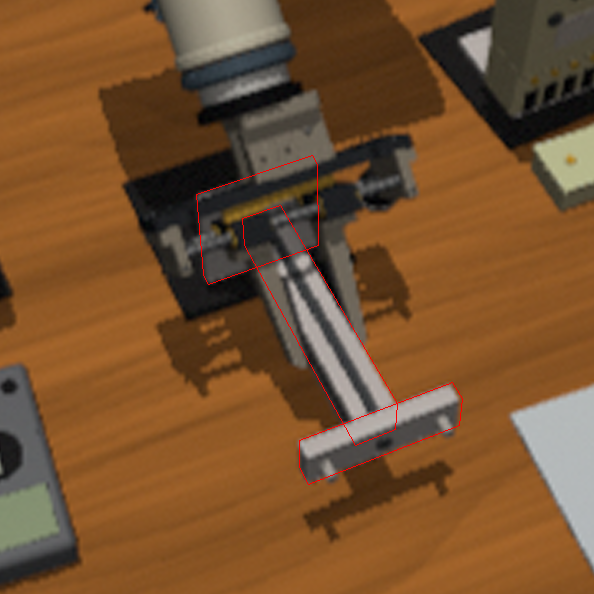

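Call:
apply_moves(plan=[-1.5, 0, 1.5, 0, 0, 0, 1, -3, -0.2, 3, 0, 0, 0, 1, -4.5, -0.4, 4.5, 0, 0, 0, 1, -5.5, -0.4, 5.8, 0, 0, 0, 1, -5.5, -0.4, 5.8, 0, 0, 0, 1])

```text
t: 9.33
eef_pos: [0.6413, -0.0116, 0.0491]
tool_rot: [3.14, -0.868, 0.015]
force: [-0.4, 0.1, -4.6]
opening: 0.324
```

```bash
python3 - <<'E'
from ov import *
st();cmdf([.6285,-.0118,.0605],.015,50)
E
```

```text
t 9.33 q [-0.046  0.562  2.332  3.064  0.621 -1.547] p [ 0.6413 -0.0116  0.0491] G [ 0.6268 -0.0118  0.0614] out 49.75 yawerr -179.18 F [-0.4  0.1 -4.6] T [-0.01  1.03 -0.06] op 0.324
t 9.33 d [0.5, 0.0, 1.9] w [0.07, 0.25, 0.02] |d| 2 |w| 0.3
```

Call:
apply_moves(plan=[0, 0, 1, 0, 0.1, 0, 1, -0.3, 0, 2, 0, 0.2, 0, 1, -0.6, 0, 2.7, 0, 0.2, 0, 1, -0.6, 0, 2.7, 0, 0.2, 0, 1, -0.6, 0, 2.7, 0, 0.2, 0, 1])

```text
t: 9.75
eef_pos: [0.6436, -0.0116, 0.0476]
tool_rot: [3.14, -0.873, 0.015]
force: [0.2, -0.6, 1.9]
opening: 0.322
```

```bash
python3 - <<'E'
from ov import *
st()
E
```

```text
t 9.75 q [-0.046  0.57   2.329  3.065  0.631 -1.548] p [ 0.6436 -0.0116  0.0476] G [ 0.629  -0.0118  0.0598] out 50.04 yawerr -179.19 F [ 0.2 -0.6  1.9] T [0.01 0.91 0.01] op 0.322
```

```bash
cat > arc.py <<'E'
from kin import *
import sys
def arc(Es,outs,e=(.5185,-.0133,.0032),yaw=.015,zg=.115,off=-.002,dz=0):
    s,p,R=tool();c=np.array([np.cos(yaw),np.sin(yaw)])
    for E,o in zip(Es,outs):
        Er=np.radians(E);h=zg*np.cos(Er)+(off-.045)*np.sin(Er);v=zg*np.sin(Er)-(off-.045)*np.cos(Er)
        G=np.r_[np.array(e[:2])+h*c,e[2]+v+dz];Rw=Rf(yaw,np.radians(o));P=G+Rw.apply([0,0,.019])
        q=ik(np.hypot(*G[:2]),G[2],np.radians(o))
        print(E,o,np.r_[R.inv().apply(P-p)*1000,(R.inv()*Rw).as_rotvec(degrees=True)].round(1).tolist(),"G",G.round(4),"q",q.round(2))
E
python3 - <<'E'
from arc import *
arc([5,8,11,14,17,20,30,45,60,75,90],[50]*11)
E
```

```text
5 50 [0.1, -0.2, -0.2, 0.1, -0.0, 0.0] G [ 0.629  -0.0116  0.06  ] q [ 0.57  2.32 -0.63]
8 50 [2.5, -0.2, -6.3, 0.1, -0.0, 0.0] G [ 0.6258 -0.0117  0.0657] q [ 0.55  2.33 -0.62]
11 50 [4.5, -0.2, -12.4, 0.1, -0.0, 0.0] G [ 0.6224 -0.0117  0.0713] q [ 0.54  2.34 -0.61]
14 50 [6.3, -0.2, -18.7, 0.1, -0.0, 0.0] G [ 0.6187 -0.0118  0.0766] q [ 0.52  2.35 -0.6 ]
17 50 [7.7, -0.2, -25.1, 0.1, -0.0, 0.0] G [ 0.6147 -0.0119  0.0818] q [ 0.5   2.35 -0.59]
20 50 [8.7, -0.1, -31.5, 0.1, -0.0, 0.0] G [ 0.6105 -0.0119  0.0867] q [ 0.49  2.36 -0.58]
30 50 [9.8, -0.1, -53.1, 0.1, -0.0, 0.0] G [ 0.5946 -0.0122  0.1014] q [ 0.44  2.39 -0.56]
45 50 [4.3, -0.1, -85.1, 0.1, -0.0, 0.0] G [ 0.5666 -0.0126  0.1178] q [ 0.37  2.45 -0.55]
60 50 [-9.2, -0.0, -114.6, 0.1, -0.0, 0.0] G [ 0.5353 -0.013   0.1263] q [ 0.32  2.5  -0.56]
75 50 [-29.9, -0.0, -139.5, 0.1, -0.0, 0.0] G [ 0.5029 -0.0135  0.1264] q [ 0.3   2.57 -0.6 ]
90 50 [-56.4, -0.0, -158.3, 0.1, -0.0, 0.0] G [ 0.4715 -0.014   0.1182] q [ 0.32  2.63 -0.68]
```

Call:
apply_moves(plan=[0, 0, 0, 0, 0, 0, 1, 0, 0, 0, 0, 0, 0, 1, 1, 0, -2, 0, 0, 0, 1, 2, 0, -4, 0, 0, 0, 1, 3, 0, -7.5, 0, 0, 0, 1], newtons=8)

```text
t: 10.17
eef_pos: [0.6394, -0.0116, 0.0545]
tool_rot: [3.14, -0.872, 0.015]
force: [0.0, 0.2, -4.9]
opening: 0.332
```

```bash
python3 - <<'E'
from arc import *
from ov import overlay
st()
s,p,R=tool();z=R.apply([0,0,1]);G=p-.019*z
im=robot.capture("scene")
overlay("scene",im,[(standpose(np.radians(8.5),.015,G,.115,-.002),(0,0,255)),(standpose(np.radians(5),.015,G,.115,-.002),(0,255,0))],"pics/s6.png",(210,390,150,330),3.3)
arc([11,14,17,20,23],[50]*5)
E
```

```text
t 10.17 q [-0.046  0.549  2.338  3.063  0.618 -1.546] p [ 0.6394 -0.0116  0.0545] G [ 0.6248 -0.0118  0.0667] out 49.99 yawerr -179.18 F [ 0.   0.2 -4.9] T [ 0.03  1.04 -0.03] op 0.332
11 50 [1.8, -0.1, -4.2, 0.1, -0.0, 0.0] G [ 0.6224 -0.0117  0.0713] q [ 0.54  2.34 -0.61]
14 50 [3.5, -0.1, -10.5, 0.1, -0.0, 0.0] G [ 0.6187 -0.0118  0.0766] q [ 0.52  2.35 -0.6 ]
17 50 [4.8, -0.1, -16.9, 0.1, -0.0, 0.0] G [ 0.6147 -0.0119  0.0818] q [ 0.5   2.35 -0.59]
20 50 [5.9, -0.1, -23.3, 0.1, -0.0, 0.0] G [ 0.6105 -0.0119  0.0867] q [ 0.49  2.36 -0.58]
23 50 [6.6, -0.1, -29.7, 0.1, -0.0, 0.0] G [ 0.606  -0.012   0.0914] q [ 0.47  2.37 -0.57]
```

View pics/s6.png

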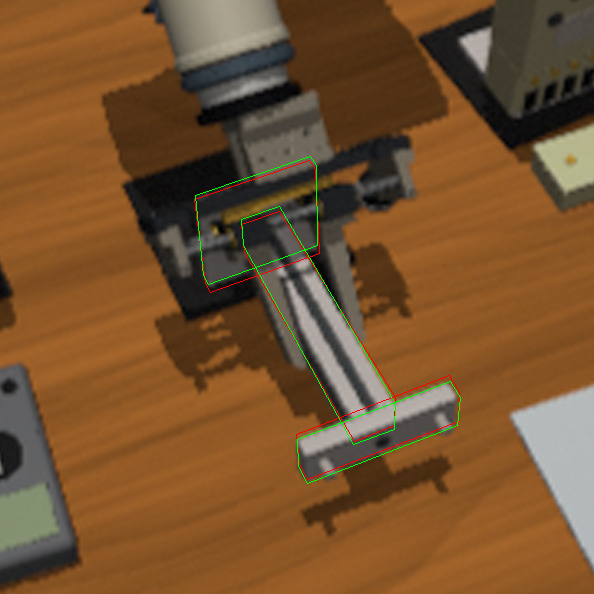

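Call:
apply_moves(plan=[-1, 0, 2.5, 0, 0, 0, 1, -2, 0, 5, 0, 0, 0, 1, -2.7, 0, 7, 0, 0, 0, 1, -2.7, 0, 7, 0, 0, 0, 1, -2.7, 0, 7, 0, 0, 0, 1], newtons=4)

```text
t: 10.63
eef_pos: [0.6429, -0.0116, 0.0482]
tool_rot: [3.14, -0.873, 0.015]
force: [0.9, 0.1, -3.4]
opening: 0.326
```

```bash
python3 - <<'E'
from arc import *
st()
arc([7,8,9,10,11,12,13,14],[50]*8)
E
```

```text
t 10.63 q [-0.046  0.568  2.33   3.065  0.63  -1.548] p [ 0.6429 -0.0116  0.0482] G [ 0.6283 -0.0118  0.0604] out 50.00 yawerr -179.19 F [ 0.9  0.1 -3.4] T [ 0.    0.93 -0.01] op 0.326
7 50 [1.7, -0.2, -3.3, 0.1, -0.0, 0.0] G [ 0.6269 -0.0117  0.0639] q [ 0.56  2.33 -0.62]
8 50 [2.5, -0.2, -5.3, 0.1, -0.0, 0.0] G [ 0.6258 -0.0117  0.0657] q [ 0.55  2.33 -0.62]
9 50 [3.2, -0.2, -7.4, 0.1, -0.0, 0.0] G [ 0.6247 -0.0117  0.0676] q [ 0.55  2.33 -0.61]
10 50 [3.9, -0.2, -9.5, 0.1, -0.0, 0.0] G [ 0.6236 -0.0117  0.0695] q [ 0.54  2.34 -0.61]
11 50 [4.5, -0.2, -11.5, 0.1, -0.0, 0.0] G [ 0.6224 -0.0117  0.0713] q [ 0.54  2.34 -0.61]
12 50 [5.1, -0.2, -13.6, 0.1, -0.0, 0.0] G [ 0.6212 -0.0118  0.0731] q [ 0.53  2.34 -0.6 ]
13 50 [5.7, -0.1, -15.7, 0.1, -0.0, 0.0] G [ 0.62   -0.0118  0.0749] q [ 0.53  2.34 -0.6 ]
14 50 [6.2, -0.1, -17.8, 0.1, -0.0, 0.0] G [ 0.6187 -0.0118  0.0766] q [ 0.52  2.35 -0.6 ]
```

Call:
apply_moves(plan=[0, 0, 0, 0, 0, 0, 1, 1, 0, -2, 0, 0, 0, 1, 2, 0, -4, 0, 0, 0, 1, 2.5, 0, -5.3, 0, 0, 0, 1, 3.9, 0, -9.5, 0, 0, 0, 1])

```text
t: 11.05
eef_pos: [0.638, -0.0116, 0.0573]
tool_rot: [3.14, -0.872, 0.015]
force: [0.4, -0.5, -3.9]
opening: 0.329
```

```bash
python3 - <<'E'
from arc import *
from ov import overlay
st()
s,p,R=tool();z=R.apply([0,0,1]);G=p-.019*z
im=robot.capture("scene")
overlay("scene",im,[(standpose(np.radians(10),.015,G,.115,-.002),(0,0,255)),(standpose(np.radians(5),.015,G,.115,-.002),(0,255,0))],"pics/s7.png",(210,390,150,330),3.3)
E
```

```text
t 11.05 q [-0.046  0.541  2.341  3.062  0.613 -1.545] p [ 0.638  -0.0116  0.0573] G [ 0.6234 -0.0118  0.0695] out 49.99 yawerr -179.18 F [ 0.4 -0.5 -3.9] T [0.   0.91 0.02] op 0.329
```

View pics/s7.png

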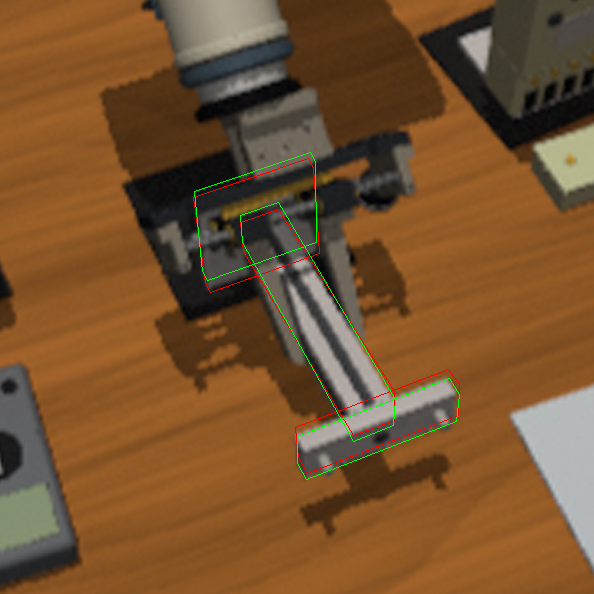

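```bash
cat > est.py <<'E'
from h import *
from fit import B,sil,S
from scipy.optimize import minimize
pins=[]
def est(img,E0,yaw=.015,zg0=.115,off=-.002,n="scene",lo=-12,hi=12,verbose=True,parts=(1,2)):
    """grid: orientation E (deg), zg shift; score = gray(non-orange) mask vs bar+upper shaft silhouette"""
    s,p,R=tool();G=p-.019*R.apply([0,0,1])
    a=img.astype(float); m=np.clip(((a[...,0]-a[...,2])+45)/30,0,1)*(a.max(2)>60)
    res=[]
    for E in np.arange(E0+lo,E0+hi+.1,.5):
        for dzg in np.arange(-.008,.0081,.002):
            Rs,t=standpose(np.radians(E),yaw,G,zg0+dzg,off)
            bs=[B[2]@Rs.T+t]
            pr=proj(n,bs[0]);x0,y0=np.floor(pr.min(0)-6).astype(int);x1,y1=np.ceil(pr.max(0)+6).astype(int)
            h=cv2.convexHull(((pr+.5)*8).astype(np.float32)).round().astype(np.int32)
            M=np.zeros(m.shape,np.uint8);cv2.fillConvexPoly(M,h,255,shift=3)
            D=cv2.dilate(M,np.ones((5,5)))>0
            # ring excluding shaft side
            sh=cv2.convexHull(((proj(n,B[1]@Rs.T+t)+.5)*8).astype(np.float32)).round().astype(np.int32)
            Q=np.zeros(m.shape,np.uint8);cv2.fillConvexPoly(Q,sh,255,shift=3);Q=cv2.dilate(Q,np.ones((9,9)))>0
            I=(M>0)&~Q;ring=D&~(M>0)&~Q
            res.append((m[I].mean()-m[ring].mean(),E,dzg))
    res.sort(reverse=True)
    if verbose: print([(round(float(a),3),float(b),round(float(c),3)) for a,b,c in res[:6]])
    return res
E
python3 - <<'E'
from est import *
F=[];T=[]
for i in range(6):
    im=robot.capture("scene");s=robot.get_state();F.append(s["force"]);T.append(s["wrist_torque"])
print(np.mean(F,0),np.mean(T,0),s["t"])
cv2.imwrite("pics/raw8.png",im)
est(im,8)
E
```

```text
[-1.54772572e-03  3.73573915e-01 -3.64574825e+00] [ 0.00623143  1.04688446 -0.02436255] 11.4
[(0.843, -2.0, 0.008), (0.837, 0.0, 0.006), (0.829, -2.5, 0.008), (0.829, -0.5, 0.006), (0.829, -1.0, 0.006), (0.828, 0.5, 0.006)]
```

```bash
python3 - <<'E'
from est import *
from ov import *
s,p,R=tool();G=p-.019*R.apply([0,0,1])
im=robot.capture("scene");tp=robot.capture("top");cv2.imwrite("pics/rawt8.png",tp)
P=[(standpose(np.radians(10),.015,G,.115,-.002),(0,0,255)),(standpose(np.radians(5),.015,G,.115,-.002),(0,255,0)),(standpose(np.radians(0),.015,G,.121,-.002),(255,255,0))]
overlay("scene",im,P,"pics/a.png",(295,365,255,300),8)
overlay("top",tp,P,"pics/b.png",(250,320,100,160),8)
a=cv2.imread("pics/a.png");b=cv2.imread("pics/b.png");cv2.imwrite("pics/s9.png",np.vstack([a,b])[:840]);print(a.shape,b.shape)
r=est(tp,8,n="top")
E
python3 -c "
import cv2;a=cv2.imread('pics/s9.png');cv2.imwrite('pics/s9.png',cv2.resize(a,None,fx=.71,fy=.71))"
```

```text
(360, 560, 3) (480, 560, 3)
[(0.753, 12.5, 0.002), (0.753, 12.0, 0.002), (0.749, 13.0, 0.002), (0.747, 13.0, 0.0), (0.747, 12.5, 0.0), (0.747, 12.0, 0.0)]
```

View pics/s9.png

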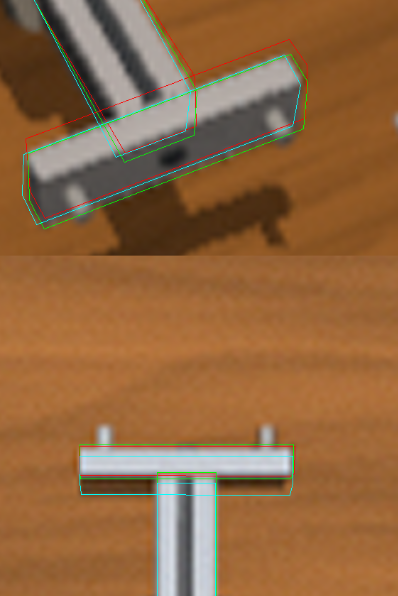

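Call:
apply_moves(plan=[-1, 0, 2.5, 0, 0, 0, 1, -2.5, 0, 6, 0, 0, 0, 1, -3.5, 0, 8.2, 0, 0, 0, 1, -3.5, 0, 8.2, 0, 0, 0, 1, -3.5, 0, 8.2, 0, 0, 0, 1], newtons=3)

```text
t: 11.92
eef_pos: [0.6421, -0.0116, 0.0488]
tool_rot: [3.14, -0.872, 0.015]
force: [1.1, -0.6, -3.6]
opening: 0.325
```

```bash
cat > favg.py <<'E'
from h import *
st();F=[];T=[]
for i in range(4):
    im=robot.capture("scene");s=robot.get_state();F.append(s["force"]);T.append(s["wrist_torque"])
print("Favg",np.mean(F,0).round(2),"T",np.mean(T,0).round(3),"op",s["opening"])
E
python3 favg.py
```

```text
t 11.92 q [-0.046  0.565  2.332  3.064  0.628 -1.548] p [ 0.6421 -0.0116  0.0488] G [ 0.6276 -0.0118  0.061 ] out 49.97 yawerr -179.18 F [ 1.1 -0.6 -3.6] T [-0.01  0.9   0.04] op 0.325
Favg [ 0.52 -0.17 -3.63] T [ 0.     0.942 -0.033] op 0.32650450958943866
```

Force is near −3.6 N at 3 N grip. I'll raise a little and compare the camera view.

Call:
apply_moves(plan=[0, 0, 0, 0, 0, 0, 1, 1, 0, -2, 0, 0, 0, 1, 2, 0, -4, 0, 0, 0, 1, 3, 0, -6.5, 0, 0, 0, 1, 3.9, 0, -9.3, 0, 0, 0, 1])

```text
t: 12.53
eef_pos: [0.6374, -0.0116, 0.0586]
tool_rot: [3.14, -0.873, 0.015]
force: [1.1, 0.0, -3.1]
opening: 0.33
```

```bash
python3 favg.py; python3 - <<'E'
from est import *
from ov import *
s,p,R=tool();G=p-.019*R.apply([0,0,1])
im=robot.capture("scene")
P=[(standpose(np.radians(10),.015,G,.115,-.002),(0,0,255)),(standpose(np.radians(5),.015,G,.115,-.002),(0,255,0))]
overlay("scene",im,P,"pics/s10.png",(285,365,235,305),8)
E
```

```text
t 12.53 q [-0.047  0.537  2.342  3.061  0.611 -1.545] p [ 0.6374 -0.0116  0.0586] G [ 0.6228 -0.0118  0.0708] out 50.00 yawerr -179.18 F [ 1.1  0.  -3.1] T [ 0.03  0.87 -0.02] op 0.330
Favg [ 0.69 -0.4  -3.91] T [ 0.006  0.913 -0.002] op 0.3251679427081247
```

View pics/s10.png

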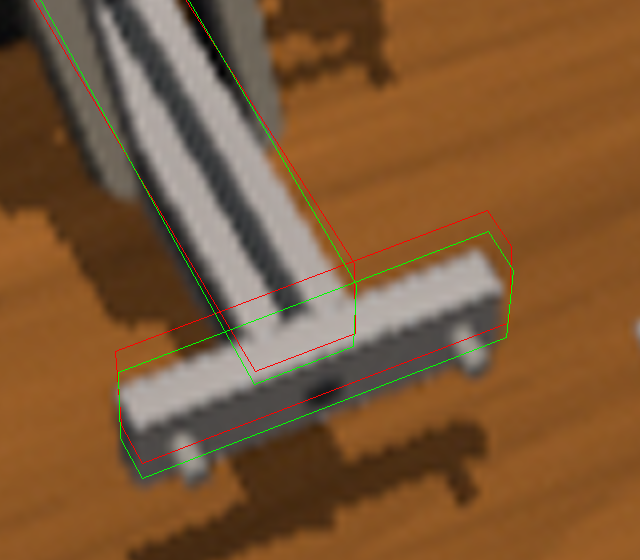

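```bash
python3 - <<'E'
from est import *
from ov import *
s,p,R=tool();G=p-.019*R.apply([0,0,1])
im=robot.capture("scene");tp=robot.capture("top")
def pe(E):
    Er=np.radians(E); # edge at z=.004, ex=.5185 solve zg,off
    dx=np.hypot(G[0]-.5185,0);dz=G[2]-.004
    zg=dx*np.cos(Er)+dz*np.sin(Er); offx=dx*np.sin(Er)-dz*np.cos(Er)  # relative to edge
    print(E,zg,offx+.045); return standpose(Er,.015,G,zg,offx+.045)
P=[(pe(3),(255,255,0)),(pe(6),(0,255,0)),(pe(9),(0,0,255))]
overlay("scene",im,P,"pics/a.png",(285,365,235,305),7)
overlay("top",tp,P,"pics/b.png",(250,320,100,160),7)
a=cv2.imread("pics/a.png");b=cv2.imread("pics/b.png")
cv2.imwrite("pics/s11.png",cv2.resize(np.vstack([a[:,:490],b[:,:490]]),None,fx=.65,fy=.65))
E
```

```text
3 0.10779533903750846 -0.016026070668627428
6 0.11084146703593072 -0.010300864412650816
9 0.1135837862777034 -0.004424082331235077
```

View pics/s11.png

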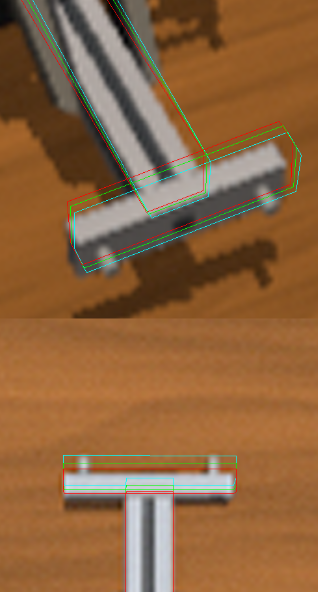

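```bash
cat > est2.py <<'E'
from h import *
from fit import B
from scipy.optimize import minimize
def gm(im):
    a=im.astype(float);return cv2.GaussianBlur(np.clip(((a[...,0]-a[...,2])+45)/30,0,1)*(a.max(2)>55),(3,3),0)
def est2(x0,yaw=.015,cams=("scene","top"),G=None,lim=None,free=(1,1,1)):
    if G is None:
        s,p,R=tool();G=p-.019*R.apply([0,0,1])
    ms={n:gm(robot.capture(n)) for n in cams}
    def f(v):
        v=np.array(x0)+v*np.array(free)
        Rs,t=standpose(np.radians(v[0]),yaw,G,v[1]/1e3,v[2]/1e3);c=0
        for n,m in ms.items():
            M=np.zeros(m.shape,np.uint8);Q=M.copy();k=1
            pr=proj(n,B[2]@Rs.T+t);lo=np.floor(pr.min(0)-5).astype(int);hi=np.ceil(pr.max(0)+6).astype(int)
            off=lo;sh=((hi-lo)[::-1])*4
            def draw(b):
                X=np.zeros(sh,np.uint8);cv2.fillConvexPoly(X,cv2.convexHull(((proj(n,b@Rs.T+t)-off+.5)*4*16-8).astype(np.float32)).round().astype(np.int32),255,shift=4)
                return cv2.resize(X,None,fx=.25,fy=.25,interpolation=cv2.INTER_AREA)/255.
            X=draw(B[2]);S=cv2.dilate(draw(B[1]),np.ones((7,7)));w=1-S
            ring=np.clip(cv2.dilate(X,np.ones((7,7)))-X,0,1)*w;I=X*w
            mm=m[lo[1]:hi[1],lo[0]:hi[0]]
            c-=(mm*I).sum()/I.sum()-(mm*ring).sum()/ring.sum()
        return c
    best=None
    for e in (-8,0,8):
        r=minimize(f,[e,0,0],method="Nelder-Mead",options=dict(initial_simplex=[[e,0,0],[e+4,0,0],[e,5,0],[e,0,5]],xatol=.05,fatol=1e-4))
        if best is None or r.fun<best.fun: best=r
    v=np.array(x0)+best.x*np.array(free);Er=np.radians(v[0])
    Rs,t=standpose(Er,yaw,G,v[1]/1e3,v[2]/1e3)
    print("E %.1f zg %.1f off %.1f score %.3f"%(*v,best.fun),"edge",(t+Rs@[.045,0,0]).round(4),"t",robot.get_state()["t"])
    return v,(Rs,t)
E
python3 - <<'E'
from est2 import *
from ov import *
v,pose=est2([6,115,-8])
for n,c in(("scene",(285,365,235,305)),("top",(250,320,100,160))):
    overlay(n,robot.capture(n),[(pose,(0,0,255))],f"pics/{n[0]}_.png",c,7)
a=cv2.imread("pics/s_.png");b=cv2.imread("pics/t_.png")
cv2.imwrite("pics/s12.png",cv2.resize(np.vstack([a[:,:490],b[:,:490]]),None,fx=.65,fy=.65))
E
```

```text
E 1.2 zg 116.4 off 2.3 score -1.535 edge [ 0.5057 -0.0136  0.1107] t 12.9833
```

View pics/s12.png

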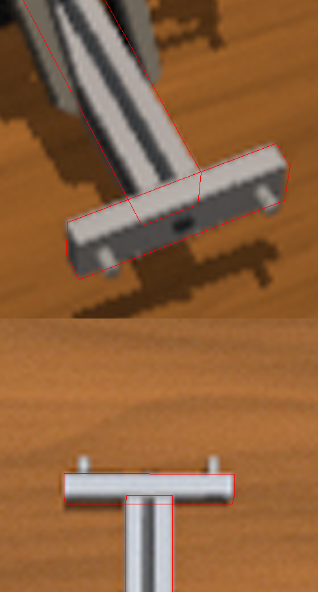

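Call:
apply_moves(plan=[0, 0, 0, 0, 0, 0, 1, 0, 0, 0, 0, 0, 0, 1, 0, 0, 0, 0, 0, 0, 1, -1.5, 0, 1.3, 0, 0, 0, 1, -3, 0, 2.6, 0, 0, 0, 1], newtons=40)

```text
t: 13.5
eef_pos: [0.6389, -0.0117, 0.0553]
tool_rot: [3.14, -0.876, 0.016]
force: [4.2, 0.8, 3.3]
opening: 0.319
```

```bash
sed -i 's/y=np.array(\[np.sin(yaw),-np.cos(yaw),0\])/y=np.array([-np.sin(yaw),np.cos(yaw),0])/' h.py; python3 favg.py; python3 - <<'E'
from est2 import *
for o in(0,-4,-8): v,pose=est2([3,115,o],free=(1,1,0))
E
```

```text
t 13.50 q [-0.046  0.549  2.34   3.063  0.624 -1.547] p [ 0.6389 -0.0117  0.0553] G [ 0.6243 -0.0119  0.0675] out 50.19 yawerr -179.18 F [4.2 0.8 3.3] T [-0.05  0.08  0.03] op 0.319
Favg [4.19 0.19 2.74] T [0.029 0.12  0.001] op 0.3267230191686865
E -1.5 zg 116.1 off 0.0 score -1.519 edge [ 0.5068 -0.0136  0.0251] t 13.8
E 1.2 zg 116.2 off -4.0 score -1.539 edge [ 0.5086 -0.0136  0.0156] t 13.9
E 5.0 zg 115.5 off -8.0 score -1.545 edge [ 0.5131 -0.0135  0.0041] t 14.0
```

```bash
python3 - <<'E'
from arc import *
arc([4,1,-2,-4.5,-6.5],[49,46,43,40.5,38.5],e=(.513,-.0135,.0055),zg=.1155,off=-.008)
E
```

```text
4 49 [0.1, -0.1, 1.1, 0.1, -1.0, 0.0] G [ 0.6245 -0.0118  0.0664] q [ 0.54  2.33 -0.58]
1 46 [-3.5, -0.1, 7.2, 0.1, -4.0, 0.0] G [ 0.6275 -0.0118  0.0605] q [ 0.53  2.3  -0.49]
-2 43 [-7.4, -0.1, 13.1, 0.1, -7.0, 0.0] G [ 0.6303 -0.0117  0.0544] q [ 0.52  2.26 -0.39]
-4.5 40.5 [-10.8, -0.1, 17.8, 0.1, -9.5, 0.0] G [ 0.6323 -0.0117  0.0493] q [ 0.52  2.24 -0.32]
-6.5 38.5 [-13.8, -0.1, 21.5, 0.1, -11.5, 0.0] G [ 0.6337 -0.0117  0.0451] q [ 0.52  2.21 -0.26]
```

Call:
apply_moves(plan=[1, 0, 0, 0, -1, 0, 1, -2.5, 0, 6.4, 0, -4, 0, 1, -6.5, 0, 12.3, 0, -7, 0, 1, -10, 0, 17, 0, -9.5, 0, 1, -12, 0, 19.5, 0, -10.5, 0, 1])

```text
t: 14.42
eef_pos: [0.6433, -0.0116, 0.0311]
tool_rot: [3.14, -0.683, 0.015]
force: [0.1, -1.3, -1.1]
opening: 0.32
```

```bash
python3 favg.py; python3 - <<'E'
from est2 import *
v,pose=est2([-5,115.5,-8],free=(1,1,0))
E
```

```text
t 14.42 q [-0.038  0.515  2.23   3.027  0.288 -1.503] p [ 0.6433 -0.0116  0.0311] G [ 0.6313 -0.0118  0.0458] out 39.13 yawerr -179.19 F [ 0.1 -1.3 -1.1] T [-0.02  0.86  0.04] op 0.320
Favg [-0.91 -0.6  -1.17] T [-0.038  1.026 -0.006] op 0.32397489483396863
E -6.9 zg 116.6 off -8.0 score -1.530 edge [ 0.5092 -0.0136  0.0078] t 14.7167
```

Call:
apply_moves(plan=[0, 0, 0, 0, 0, 0, 1, 0, 0, 0, 0, 0, 0, 1, 0, 0, 0, 0, 0, 0, 1, 0, 0, 0, 0, 0, 0, 1, 0, 0, 0, 0, 0, 0, 1], newtons=3)

```text
t: 15.13
eef_pos: [0.6431, -0.0116, 0.0315]
tool_rot: [3.14, -0.687, 0.015]
force: [-0.3, 0.5, -4.2]
opening: 0.327
```

Call:
apply_moves(plan=[0, 0, 0, 0, 0, 0, 0.6, 0, 0, 0, 0, 0, 0, 0.4, 0, 0, 0, 0, 0, 0, 0.2, 0, 0, 0, 0, 0, 0, 0.1, 0, 0, 0, 0, 0, 0, 0])

```text
t: 15.55
eef_pos: [0.6435, -0.0116, 0.0319]
tool_rot: [3.14, -0.688, 0.015]
force: [-0.4, -0.4, 0.8]
opening: 0.665
```

```bash
python3 favg.py; python3 - <<'E'
from est2 import *
from ov import *
# lying with edge on pad z .004 and bar on bench: E such that bar corner (16,214) at z=0
from scipy.optimize import brentq
f=lambda E:.004+.214*np.sin(E)+(.045-.016)*np.cos(E)
E=brentq(f,-.5,.2);print("E",np.degrees(E))
v,pose=est2([np.degrees(E),116,-8],free=(0,1,1))
overlay("scene",robot.capture("scene"),[(pose,(0,0,255))],"pics/s13.png",(210,390,150,330),3.3)
E
```

```text
t 15.55 q [-0.039  0.515  2.232  3.028  0.295 -1.504] p [ 0.6435 -0.0116  0.0319] G [ 0.6314 -0.0118  0.0465] out 39.41 yawerr -179.19 F [-0.4 -0.4  0.8] T [ 0.05  0.41 -0.03] op 0.665
Favg [ 0.56  0.01 -0.4 ] T [-0.007  0.439 -0.004] op 0.836964929371454
E -8.778679514883152
E -8.8 zg 115.9 off -14.0 score -1.468 edge [ 0.5077 -0.0136  0.0056] t 15.85
```

View pics/s13.png

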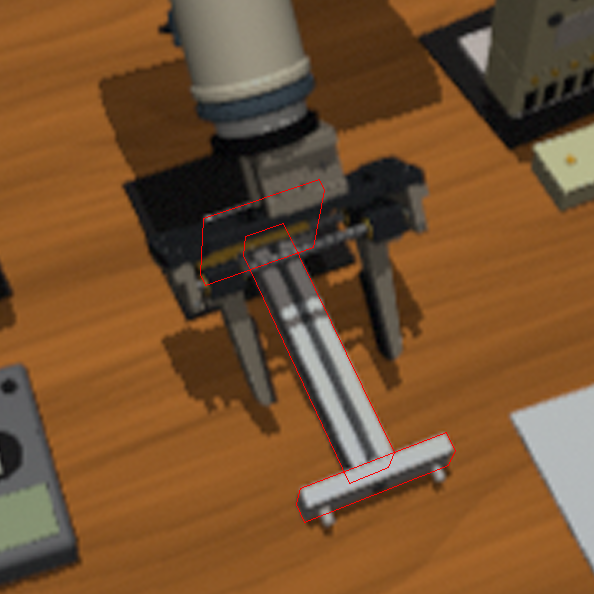

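```bash
python3 - <<'E'
from kin import *
cmdf([.669,-.0112,.0305],.015,40); print(ik(.669,.0305,np.radians(40)))
E
```

```text
t 15.90 d [19.6, -0.0, 36.2] w [0.07, 0.64, -0.0] |d| 41 |w| 0.6
[ 0.58159715  2.15657034 -0.29470654]
```

Call:
apply_moves(plan=[5, 0, 9, 0, 0.2, 0, 0, 10, 0, 18, 0, 0.4, 0, 0, 15, 0, 27, 0, 0.6, 0, 0, 19.6, 0, 36.2, 0, 0.6, 0, 0, 19.6, 0, 36.2, 0, 0.6, 0, 0])

```text
t: 16.32
eef_pos: [0.6836, -0.011, 0.0154]
tool_rot: [3.14, -0.699, 0.015]
force: [0.4, 0.1, 0.6]
opening: 1.001
```

```bash
python3 - <<'E'
from kin import *
st();cmdf([.669,-.0112,.0305],.015,40)
cv2.imwrite("pics/s14.png",cv2.resize(robot.capture("scene")[150:330,210:390],None,fx=3.3,fy=3.3))
E
```

```text
t 16.32 q [-0.034  0.583  2.156  3.037  0.297 -1.508] p [ 0.6836 -0.011   0.0154] G [ 0.6713 -0.0111  0.0299] out 40.03 yawerr -179.18 F [0.4 0.1 0.6] T [-0.02  0.45 -0.03] op 1.001
t 16.32 d [-1.4, -0.0, -2.0] w [0.06, -0.03, 0.0] |d| 2 |w| 0.1
```

View pics/s14.png

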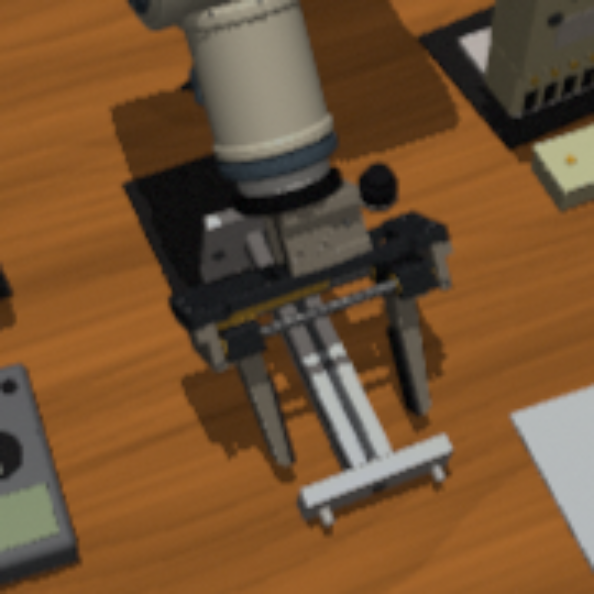

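The fingers now straddle the shaft nearer the bar. I'll close firmly there.

Call:
apply_moves(plan=[-1.4, 0, -2, 0, 0, 0, 0.4, -1.4, 0, -2, 0, 0, 0, 1, -1.4, 0, -2, 0, 0, 0, 1, -1.4, 0, -2, 0, 0, 0, 1, -1.4, 0, -2, 0, 0, 0, 1], newtons=45)

```text
t: 16.78
eef_pos: [0.6799, -0.0111, 0.0162]
tool_rot: [3.14, -0.698, 0.015]
force: [0.0, -0.1, -1.0]
opening: 0.659
```

Call:
apply_moves(plan=[0, 0, 0, 0, 0, 0, 1, 0, 0, 0, 0, 0, 0, 1, 0, 0, 0, 0, 0, 0, 1, 0, 0, 0, 0, 0, 0, 1, 0, 0, 0, 0, 0, 0, 1])

```text
t: 17.2
eef_pos: [0.6798, -0.011, 0.0162]
tool_rot: [3.14, -0.698, 0.015]
force: [-1.1, -0.4, 2.2]
opening: 0.32
```

```bash
python3 - <<'E'
from arc import *
st()
# keep E->out offset: E=-8.8 at out 40 ; go to E=+3 at out 52, edge at .520 and raised
arc([-7,-4,-1,1,3],[42,45,48,50,52],e=(.513,-.0135,.015),zg=.156,off=-.004)
E
```

```text
t 17.20 q [-0.035  0.579  2.163  3.037  0.299 -1.509] p [ 0.6798 -0.011   0.0162] G [ 0.6676 -0.0112  0.0307] out 39.97 yawerr -179.18 F [-1.1 -0.4  2.2] T [0.08 0.36 0.08] op 0.320
-7 42 [14.3, -0.0, -6.7, 0.1, 2.0, 0.0] G [ 0.6738 -0.0111  0.0446] q [ 0.56  2.17 -0.32]
-4 45 [19.3, -0.0, -14.3, 0.1, 5.0, 0.0] G [ 0.672  -0.0111  0.053 ] q [ 0.56  2.2  -0.4 ]
-1 48 [24.0, -0.0, -22.2, 0.1, 8.0, 0.0] G [ 0.6698 -0.0111  0.0613] q [ 0.57  2.23 -0.49]
1 50 [26.8, 0.0, -27.6, 0.1, 10.0, 0.0] G [ 0.6681 -0.0112  0.0667] q [ 0.57  2.24 -0.55]
3 52 [29.4, 0.0, -33.0, 0.1, 12.0, 0.0] G [ 0.6662 -0.0112  0.0721] q [ 0.57  2.26 -0.6 ]
```

Call:
apply_moves(plan=[9, 0, -8, 0, 1, 0, 1, 19.3, 0, -14.3, 0, 5, 0, 1, 24, 0, -22.2, 0, 8, 0, 1, 29, 0, -26, 0, 10, 0, 1, 33, 0, -30, 0, 12, 0, 1])

```text
t: 17.62
eef_pos: [0.6849, -0.011, 0.0606]
tool_rot: [3.14, -0.908, 0.015]
force: [0.6, 0.2, -5.2]
opening: 0.323
```

```bash
python3 favg.py; python3 - <<'E'
from est2 import *
v,pose=est2([3,154.5,-4],free=(1,1,0))
E
```

```text
t 17.62 q [-0.04   0.575  2.261  3.066  0.602 -1.543] p [ 0.6849 -0.011   0.0606] G [ 0.6699 -0.0112  0.0723] out 52.00 yawerr -179.19 F [ 0.6  0.2 -5.2] T [0.02 0.89 0.03] op 0.323
Favg [ 0.28 -0.28 -5.03] T [0.002 0.891 0.01 ] op 0.3232966306896631
E 4.9 zg 152.1 off -4.0 score -1.514 edge [ 0.5231 -0.0133  0.0097] t 17.9167
```

Call:
apply_moves(plan=[-1.6, 0, 1.2, 0, 0, 0, 1, -3.2, 0, 2.5, 0, 0, 0, 1, -4.7, 0, 3.7, 0, 0, 0, 1, -6.3, 0, 4.9, 0, 0, 0, 1, -6.3, 0, 4.9, 0, 0, 0, 1])

```text
t: 18.33
eef_pos: [0.6858, -0.0109, 0.0517]
tool_rot: [3.14, -0.905, 0.015]
force: [-0.3, -0.0, -5.5]
opening: 0.32
```

```bash
python3 favg.py
```

```text
t 18.33 q [-0.04   0.596  2.257  3.068  0.618 -1.545] p [ 0.6858 -0.0109  0.0517] G [ 0.6708 -0.0111  0.0634] out 51.88 yawerr -179.18 F [-0.3 -0.  -5.5] T [-0.01  0.88  0.02] op 0.320
Favg [ 0.03 -0.34 -5.2 ] T [-0.037  0.876  0.001] op 0.3230786389261511
```

Call:
apply_moves(plan=[-1, 0, 0.8, 0, 0, 0, 1, -2, 0, 1.5, 0, 0, 0, 1, -2.8, 0, 1.8, 0, 0, 0, 1, -2.8, 0, 1.8, 0, 0, 0, 1, -2.8, 0, 1.8, 0, 0, 0, 1])

```text
t: 18.95
eef_pos: [0.6863, -0.0109, 0.0497]
tool_rot: [3.14, -0.908, 0.016]
force: [0.8, -0.2, 0.8]
opening: 0.326
```

```bash
python3 favg.py; python3 - <<'E'
from est2 import *
v,pose=est2([3,154.5,-4],free=(1,1,0))
v,pose=est2([3,154.5,-4],free=(1,0,0))
E
```

```text
t 18.95 q [-0.04   0.603  2.257  3.069  0.627 -1.546] p [ 0.6863 -0.0109  0.0497] G [ 0.6713 -0.0111  0.0614] out 52.02 yawerr -179.18 F [ 0.8 -0.2  0.8] T [ 0.05  0.85 -0.04] op 0.326
Favg [1.25 0.05 1.08] T [-0.01   0.738  0.01 ] op 0.3222925335580944
E 5.2 zg 153.0 off -4.0 score -1.499 edge [ 0.5233 -0.0134 -0.0012] t 19.25
E 3.4 zg 154.5 off -4.0 score -1.432 edge [ 0.5201 -0.0134  0.0031] t 19.35
```

```bash
python3 - <<'E'
from arc import *
arc([3.2,3.2,5,7,9],[52]*5,e=(.5198,-.0134,.0039),zg=.1545,off=-.004)
arc([15,30,45,60,75,90],[52,52,52,51,50,48],e=(.5198,-.0134,.0039),zg=.1545,off=-.004)
E
```

```text
3.2 52 [0.1, -0.1, -0.1, 0.1, -0.0, 0.0] G [ 0.6713 -0.0111  0.0614] q [ 0.6   2.25 -0.62]
3.2 52 [0.1, -0.1, -0.1, 0.1, -0.0, 0.0] G [ 0.6713 -0.0111  0.0614] q [ 0.6   2.25 -0.62]
5 52 [2.7, -0.0, -4.5, 0.1, -0.0, 0.0] G [ 0.6694 -0.0112  0.0662] q [ 0.59  2.26 -0.61]
7 52 [5.4, -0.0, -9.5, 0.1, -0.0, 0.0] G [ 0.6672 -0.0112  0.0714] q [ 0.58  2.26 -0.6 ]
9 52 [7.9, -0.0, -14.5, 0.1, -0.0, 0.0] G [ 0.6647 -0.0112  0.0765] q [ 0.56  2.27 -0.6 ]
15 52 [14.4, -0.0, -30.2, 0.1, -0.0, 0.0] G [ 0.6563 -0.0114  0.0912] q [ 0.52  2.28 -0.57]
30 52 [23.1, 0.0, -71.6, 0.1, -0.0, 0.0] G [ 0.6291 -0.0118  0.1236] q [ 0.42  2.34 -0.52]
45 52 [20.8, 0.1, -113.9, 0.1, -0.0, 0.0] G [ 0.5944 -0.0123  0.1478] q [ 0.32  2.4  -0.49]
60 51 [7.3, 0.1, -154.1, 0.1, -1.0, 0.0] G [ 0.5546 -0.0129  0.1622] q [ 0.23  2.46 -0.44]
75 50 [-16.1, 0.2, -189.6, 0.1, -2.0, 0.0] G [ 0.5125 -0.0135  0.1658] q [ 0.16  2.53 -0.42]
90 48 [-48.2, 0.2, -217.9, 0.1, -4.0, 0.0] G [ 0.4708 -0.0141  0.1584] q [ 0.11  2.59 -0.4 ]
```

Call:
apply_moves(plan=[0, 0, 0, 0, 0, 0, 1, 0, 0, 0, 0, 0, 0, 1, 1.3, 0, -2.3, 0, 0, 0, 1, 2.7, 0, -4.5, 0, 0, 0, 1, 5.4, 0, -9.5, 0, 0, 0, 1], newtons=8)

```text
t: 19.77
eef_pos: [0.6813, -0.011, 0.059]
tool_rot: [3.14, -0.906, 0.015]
force: [0.4, 0.2, -3.7]
opening: 0.328
```

```bash
python3 favg.py; python3 - <<'E'
from est2 import *
v,pose=est2([7,154.5,-4],free=(1,1,0))
v,pose=est2([7,154.5,-4],free=(1,0,0))
v,pose=est2([7,154.5,-4],free=(1,1,1))
E
```

```text
t 19.77 q [-0.041  0.576  2.267  3.066  0.608 -1.544] p [ 0.6813 -0.011   0.059 ] G [ 0.6664 -0.0112  0.0707] out 51.89 yawerr -179.18 F [ 0.4  0.2 -3.7] T [0.02 0.81 0.06] op 0.328
Favg [-1.41 -0.41 -3.35] T [-0.007  1.062 -0.023] op 0.3246572475593769
E 6.4 zg 153.8 off -4.0 score -1.531 edge [ 0.5191 -0.0134  0.0056] t 20.0667
E 7.5 zg 154.5 off -4.0 score -1.484 edge [ 0.52   -0.0134  0.0024] t 20.1667
E 11.1 zg 153.0 off -6.9 score -1.514 edge [ 0.5267 -0.0133 -0.0091] t 20.2667
```

Now it pivots: the force is about −3.3 N, as expected with the edge supporting its share. I'll continue the arc.

```bash
cat > next.py <<'E'
import sys
from arc import *
E0,dE,o=map(float,sys.argv[1:4]);o2=float(sys.argv[4]) if len(sys.argv)>4 else o
st();arc([E0+dE*i for i in range(1,6)],np.linspace(o,o2,6)[1:],e=(.5196,-.0134,.0039),zg=.1545,off=-.004)
E
python3 next.py 7 3 52
```

```text
t 20.27 q [-0.041  0.576  2.267  3.066  0.609 -1.544] p [ 0.682  -0.011   0.0595] G [ 0.667  -0.0112  0.0712] out 51.98 yawerr -179.18 F [-1.6  1.1 -3.3] T [0.02 1.11 0.05] op 0.325
10.0 52.0 [3.8, -0.0, -7.8, 0.1, 0.0, 0.0] G [ 0.6632 -0.0112  0.079 ] q [ 0.56  2.27 -0.59]
13.0 52.0 [7.1, 0.0, -15.6, 0.1, 0.0, 0.0] G [ 0.6591 -0.0113  0.0864] q [ 0.53  2.28 -0.58]
16.0 52.0 [10.0, 0.0, -23.6, 0.1, 0.0, 0.0] G [ 0.6546 -0.0114  0.0936] q [ 0.51  2.29 -0.57]
19.0 52.0 [12.5, 0.0, -31.7, 0.1, 0.0, 0.0] G [ 0.6497 -0.0114  0.1005] q [ 0.49  2.3  -0.56]
22.0 52.0 [14.5, 0.0, -39.9, 0.1, 0.0, 0.0] G [ 0.6445 -0.0115  0.1072] q [ 0.47  2.31 -0.55]
```

Call:
apply_moves(plan=[3.8, 0, -7.8, 0, 0, 0, 1, 7.1, 0, -15.6, 0, 0, 0, 1, 10, 0, -23.6, 0, 0, 0, 1, 12.5, 0, -31.7, 0, 0, 0, 1, 14.5, 0, -39.9, 0, 0, 0, 1])

```text
t: 20.68
eef_pos: [0.6594, -0.0113, 0.0971]
tool_rot: [3.14, -0.909, 0.016]
force: [1.7, 0.2, -1.8]
opening: 0.325
```

```bash
python3 favg.py; python3 - <<'E'
from est2 import *
from ov import *
v,pose=est2([22,154.5,-4],free=(1,1,0))
overlay("scene",robot.capture("scene"),[(pose,(0,0,255))],"pics/s15.png",(210,390,150,330),3.3)
E
python3 next.py 22 3.2 52
```

```text
t 20.68 q [-0.044  0.468  2.312  3.054  0.549 -1.533] p [ 0.6594 -0.0113  0.0971] G [ 0.6445 -0.0115  0.1088] out 52.09 yawerr -179.18 F [ 1.7  0.2 -1.8] T [0.02 0.56 0.  ] op 0.325
Favg [ 0.94 -0.29 -1.45] T [ 0.026  0.702 -0.001] op 0.3268243109992769
E 17.5 zg 154.4 off -4.0 score -1.562 edge [ 0.5123 -0.0135  0.015 ] t 20.9833
t 21.03 q [-0.044  0.471  2.311  3.054  0.55  -1.533] p [ 0.6602 -0.0113  0.0959] G [ 0.6452 -0.0115  0.1076] out 52.06 yawerr -179.18 F [1.6 0.3 0.2] T [ 0.09  0.32 -0.03] op 0.327
25.2 52.0 [0.9, 0.0, -9.2, 0.1, -0.1, 0.0] G [ 0.6385 -0.0116  0.114 ] q [ 0.45  2.32 -0.54]
28.4 52.0 [2.1, 0.0, -18.2, 0.1, -0.1, 0.0] G [ 0.6322 -0.0117  0.1205] q [ 0.43  2.33 -0.53]
31.6 52.0 [2.8, 0.0, -27.2, 0.1, -0.1, 0.0] G [ 0.6255 -0.0118  0.1266] q [ 0.41  2.34 -0.52]
34.8 52.0 [3.0, 0.0, -36.3, 0.1, -0.1, 0.0] G [ 0.6185 -0.0119  0.1323] q [ 0.39  2.36 -0.51]
38.0 52.0 [2.7, 0.0, -45.3, 0.1, -0.1, 0.0] G [ 0.6112 -0.012   0.1376] q [ 0.37  2.37 -0.5 ]
```

View pics/s15.png

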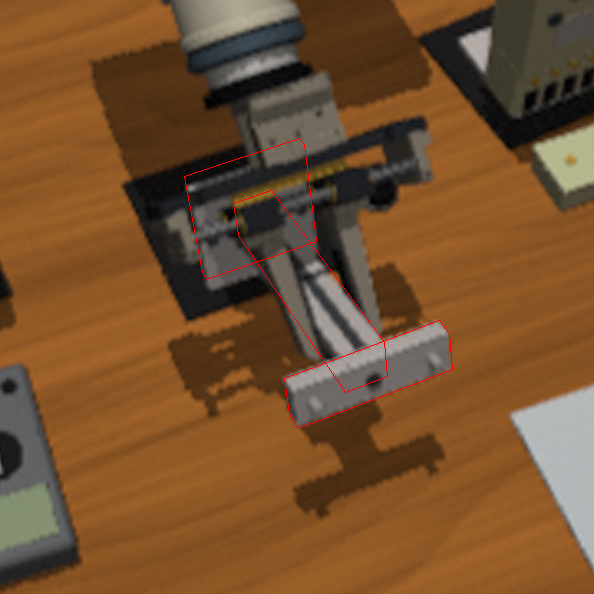

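```bash
cat > est3.py <<'E'
from est2 import *
def est3(E0,ex0=.5196,yaw=.015,ez=.004):
    """bar fit with the edge on the pad: unknown E, ex; reports zg/off of the measured G. ey on pad line"""
    s,p,R=tool();G=p-.019*R.apply([0,0,1])
    ms={n:gm(robot.capture(n)) for n in("scene","top")}
    def pose(E,ex):
        e=np.array([ex,-.0141+(ex-.473)*.015,ez]);Rs,_=standpose(np.radians(E),yaw,e,0);return Rs,e-Rs@[.045,0,0]
    def f(v):
        Rs,t=pose(v[0],v[1]);c=0
        for n,m in ms.items():
            pr=proj(n,B[2]@Rs.T+t);lo=np.floor(pr.min(0)-5).astype(int);hi=np.ceil(pr.max(0)+6).astype(int);sh=((hi-lo)[::-1])*4
            def draw(b):
                X=np.zeros(sh,np.uint8);cv2.fillConvexPoly(X,cv2.convexHull(((proj(n,b@Rs.T+t)-lo+.5)*64-8).astype(np.float32)).round().astype(np.int32),255,shift=4)
                return cv2.resize(X,None,fx=.25,fy=.25,interpolation=cv2.INTER_AREA)/255.
            X=draw(B[2]);w=1-cv2.dilate(draw(B[1]),np.ones((7,7)))
            ring=np.clip(cv2.dilate(X,np.ones((7,7)))-X,0,1)*w;I=X*w;mm=m[lo[1]:hi[1],lo[0]:hi[0]]
            c-=(mm*I).sum()/I.sum()-(mm*ring).sum()/ring.sum()
        return c
    best=None
    for e in(-6,0,6):
        r=minimize(f,[E0+e,ex0],method="Nelder-Mead",options=dict(initial_simplex=[[E0+e,ex0],[E0+e+3,ex0],[E0+e,ex0+.006]],xatol=1e-4,fatol=1e-4))
        if best is None or r.fun<best.fun:best=r
    E,ex=best.x;Rs,t=pose(E,ex);g=Rs.T@(G-t)
    print("E %.1f ex %.4f score %.3f  G in stand"%(E,ex,best.fun),(g*1e3).round(1))
    return E,ex,(Rs,t)
E
python3 - <<'E'
from est3 import *
est3(20)
E
```

```text
E 21.5 ex 0.5208 score -1.550  G in stand [ -5.8   0.  153.7]
```

Call:
apply_moves(plan=[1, 0, -9, 0, 0, 0, 1, 2.3, 0, -18, 0, 0, 0, 1, 3.2, 0, -27, 0, 0, 0, 1, 3.4, 0, -36, 0, 0, 0, 1, 3.1, 0, -45, 0, 0, 0, 1])

```text
t: 21.55
eef_pos: [0.6258, -0.0118, 0.1268]
tool_rot: [3.14, -0.909, 0.015]
force: [1.2, 0.4, -0.4]
opening: 0.326
```

```bash
python3 - <<'E'
from est3 import *
est3(37)
E
python3 next.py 38 3.2 52 51
```

```text
E 36.1 ex 0.5157 score -1.616  G in stand [-7.600e+00  1.000e-01  1.561e+02]
t 21.65 q [-0.05   0.363  2.374  3.038  0.506 -1.521] p [ 0.6256 -0.0118  0.127 ] G [ 0.6106 -0.012   0.1387] out 52.10 yawerr -179.18 F [ 0.7  0.7 -1.9] T [0.04 0.68 0.02] op 0.324
41.2 51.8 [-1.4, 0.0, -7.9, 0.1, -0.3, 0.0] G [ 0.6036 -0.0121  0.1425] q [ 0.34  2.38 -0.49]
44.4 51.6 [-2.8, 0.1, -16.9, 0.1, -0.5, 0.0] G [ 0.5957 -0.0123  0.147 ] q [ 0.32  2.39 -0.47]
47.6 51.4 [-4.6, 0.1, -25.7, 0.1, -0.7, 0.0] G [ 0.5876 -0.0124  0.151 ] q [ 0.3   2.41 -0.46]
50.8 51.2 [-7.0, 0.1, -34.5, 0.1, -0.9, 0.0] G [ 0.5793 -0.0125  0.1546] q [ 0.28  2.42 -0.45]
54.0 51.0 [-9.8, 0.1, -43.1, 0.1, -1.1, 0.0] G [ 0.5708 -0.0126  0.1577] q [ 0.26  2.43 -0.44]
```

Call:
apply_moves(plan=[-1.3, 0, -8, 0, -0.2, 0, 1, -2.7, 0, -17, 0, -0.4, 0, 1, -4.6, 0, -25.7, 0, -0.6, 0, 1, -7, 0, -34.5, 0, -0.8, 0, 1, -9.8, 0, -43, 0, -1, 0, 1])

```text
t: 22.07
eef_pos: [0.5855, -0.0123, 0.1469]
tool_rot: [3.14, -0.894, 0.016]
force: [3.0, 0.3, 3.3]
opening: 0.325
```

```bash
python3 - <<'E'
from est3 import *
from ov import *
E,ex,pose=est3(53)
overlay("scene",robot.capture("scene"),[(pose,(0,0,255))],"pics/s16.png",(210,390,130,310),3.3)
E
python3 next.py 54 2.6 51 50
```

```text
E 50.4 ex 0.5127 score -1.438  G in stand [-9.000e+00  1.000e-01  1.563e+02]
t 22.22 q [-0.058  0.259  2.437  3.014  0.45  -1.502] p [ 0.5852 -0.0124  0.1468] G [ 0.5704 -0.0126  0.1587] out 51.19 yawerr -179.19 F [1.3 0.4 4.2] T [ 0.09 -0.21  0.06] op 0.322
56.6 50.8 [-3.4, 0.1, -6.0, 0.1, -0.4, 0.0] G [ 0.5637 -0.0127  0.1599] q [ 0.25  2.44 -0.43]
59.2 50.6 [-6.5, 0.1, -12.7, 0.1, -0.6, 0.0] G [ 0.5566 -0.0128  0.1617] q [ 0.23  2.45 -0.43]
61.8 50.4 [-9.9, 0.1, -19.2, 0.1, -0.8, 0.0] G [ 0.5494 -0.013   0.1632] q [ 0.22  2.46 -0.42]
64.4 50.2 [-13.6, 0.1, -25.6, 0.1, -1.0, 0.0] G [ 0.5422 -0.0131  0.1644] q [ 0.2   2.48 -0.41]
67.0 50.0 [-17.6, 0.1, -31.9, 0.1, -1.2, 0.0] G [ 0.5349 -0.0132  0.1653] q [ 0.19  2.49 -0.41]
```

View pics/s16.png

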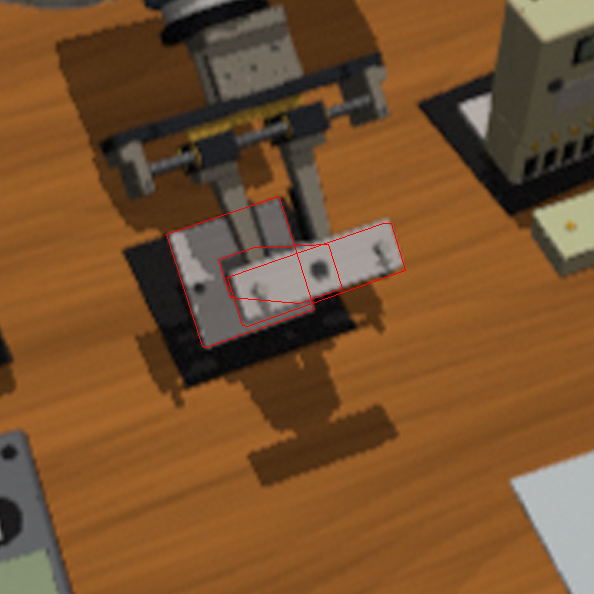

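```bash
python3 - <<'E'
from arc import *
arc([54,57,60,63,66],[51,50.8,50.6,50.3,50],e=(.5135,-.0135,.0045),zg=.156,off=-.009)
E
```

```text
54 51 [-2.7, 0.1, -9.3, 0.1, -0.2, 0.0] G [ 0.5615 -0.0128  0.1624] q [ 0.24  2.45 -0.43]
57 50.8 [-6.2, 0.1, -17.3, 0.1, -0.4, 0.0] G [ 0.5532 -0.0129  0.1647] q [ 0.22  2.46 -0.42]
60 50.6 [-10.1, 0.1, -25.0, 0.1, -0.6, 0.0] G [ 0.5447 -0.013   0.1666] q [ 0.2   2.47 -0.42]
63 50.3 [-14.5, 0.1, -32.5, 0.1, -0.9, 0.0] G [ 0.5362 -0.0132  0.168 ] q [ 0.18  2.49 -0.41]
66 50 [-19.2, 0.1, -39.8, 0.1, -1.2, 0.0] G [ 0.5276 -0.0133  0.169 ] q [ 0.17  2.5  -0.4 ]
```

Call:
apply_moves(plan=[-2.7, 0, -9.3, 0, -0.2, 0, 1, -6.2, 0, -17.3, 0, -0.4, 0, 1, -10.1, 0, -25, 0, -0.6, 0, 1, -14.5, 0, -32.5, 0, -0.9, 0, 1, -19.2, 0, -39.8, 0, -1.2, 0, 1])

```text
t: 22.63
eef_pos: [0.5408, -0.013, 0.1564]
tool_rot: [3.14, -0.871, 0.015]
force: [0.5, -0.4, 0.2]
opening: 0.327
```

```bash
python3 - <<'E'
from est3 import *
from ov import *
E,ex,pose=est3(64,.5135)
overlay("scene",robot.capture("scene"),[(pose,(0,0,255))],"pics/s17.png",(210,390,130,310),3.3)
st()
E
```

```text
E 68.7 ex 0.5205 score -1.516  G in stand [-9.400e+00  1.000e-01  1.555e+02]
t 22.78 q [-0.068  0.165  2.503  2.982  0.4   -1.477] p [ 0.541  -0.013   0.1564] G [ 0.5265 -0.0132  0.1686] out 49.90 yawerr -179.19 F [-1.2  0.   0.3] T [ 0.09  0.65 -0.01] op 0.326
```

View pics/s17.png

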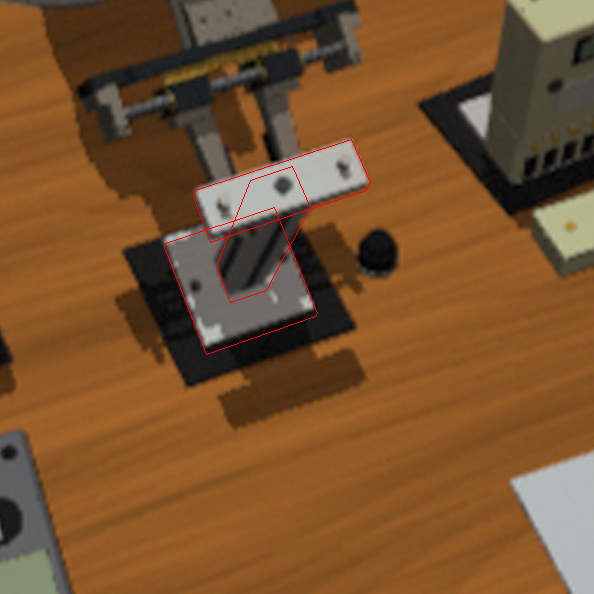

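```bash
python3 - <<'E'
from arc import *
arc([69,72,75,78,81,84,87,89],[50]*8,e=(.515,-.0135,.0042),zg=.1555,off=-.0093)
E
```

```text
69 50 [-3.9, 0.1, -5.1, 0.1, 0.1, 0.0] G [ 0.52   -0.0134  0.1688] q [ 0.16  2.51 -0.4 ]
72 50 [-9.5, 0.1, -11.7, 0.1, 0.1, 0.0] G [ 0.5114 -0.0136  0.1689] q [ 0.15  2.53 -0.41]
75 50 [-15.3, 0.1, -18.0, 0.1, 0.1, 0.0] G [ 0.5028 -0.0137  0.1685] q [ 0.14  2.55 -0.42]
78 50 [-21.5, 0.1, -24.1, 0.1, 0.1, 0.0] G [ 0.4942 -0.0138  0.1676] q [ 0.13  2.56 -0.42]
81 50 [-28.0, 0.1, -29.7, 0.1, 0.1, 0.0] G [ 0.4857 -0.0139  0.1663] q [ 0.13  2.58 -0.44]
84 50 [-34.8, 0.1, -35.1, 0.1, 0.1, 0.0] G [ 0.4773 -0.0141  0.1645] q [ 0.12  2.6  -0.45]
87 50 [-41.8, 0.1, -40.0, 0.1, 0.1, 0.0] G [ 0.4689 -0.0142  0.1623] q [ 0.12  2.61 -0.46]
89 50 [-46.7, 0.2, -43.1, 0.1, 0.1, 0.0] G [ 0.4634 -0.0143  0.1606] q [ 0.12  2.62 -0.48]
```

Call:
apply_moves(plan=[-3.9, 0, -5.1, 0, 0, 0, 1, -9.5, 0, -11.7, 0, 0, 0, 1, -15.3, 0, -18, 0, 0, 0, 1, -21.5, 0, -24, 0, 0, 0, 1, -28, 0, -29.7, 0, 0, 0, 1])

```text
t: 23.2
eef_pos: [0.4991, -0.0136, 0.1539]
tool_rot: [3.14, -0.871, 0.015]
force: [0.4, -0.3, 1.1]
opening: 0.324
```

```bash
python3 - <<'E'
from est3 import *
from ov import *
E,ex,pose=est3(80,.515)
overlay("scene",robot.capture("scene"),[(pose,(0,0,255))],"pics/s18.png",(210,390,130,310),3.3)
st()
E
```

```text
E 82.1 ex 0.5142 score -1.495  G in stand [-6.600e+00  1.000e-01  1.565e+02]
t 23.35 q [-0.083  0.121  2.583  2.967  0.436 -1.476] p [ 0.4989 -0.0137  0.1535] G [ 0.4844 -0.0138  0.1658] out 49.83 yawerr -179.21 F [-0.8 -0.5  1.7] T [-0.1   0.55 -0.08] op 0.326
```

View pics/s18.png

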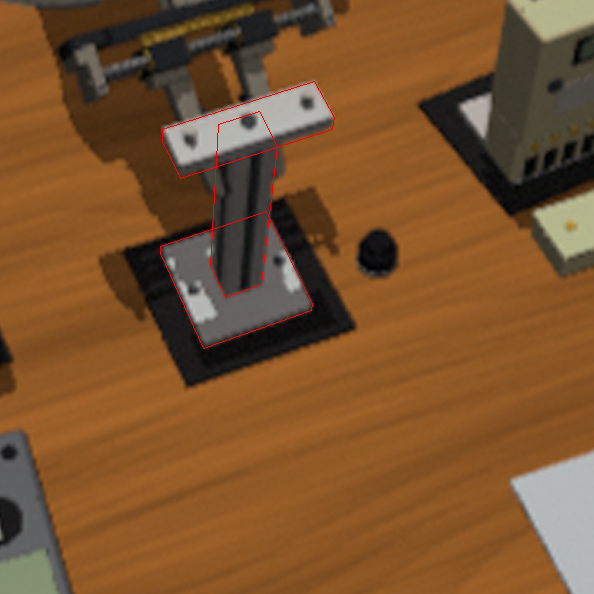

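```bash
python3 - <<'E'
from arc import *
arc([84,86,88,89.5,90.5],[50,49.5,49,49,49],e=(.5142,-.0135,.0042),zg=.1563,off=-.0067)
E
```

```text
84 50 [-3.9, 0.1, -3.5, 0.1, 0.2, 0.0] G [ 0.4791 -0.014   0.165 ] q [ 0.12  2.59 -0.44]
86 49.5 [-8.7, 0.1, -7.0, 0.1, -0.3, 0.0] G [ 0.4735 -0.0141  0.1637] q [ 0.11  2.6  -0.43]
88 49 [-13.6, 0.1, -10.2, 0.1, -0.8, 0.0] G [ 0.468  -0.0142  0.1622] q [ 0.11  2.6  -0.42]
89.5 49 [-17.2, 0.1, -12.5, 0.1, -0.8, 0.0] G [ 0.4639 -0.0143  0.1609] q [ 0.11  2.61 -0.43]
90.5 49 [-19.7, 0.1, -14.0, 0.1, -0.8, 0.0] G [ 0.4611 -0.0143  0.16  ] q [ 0.11  2.62 -0.44]
```

Call:
apply_moves(plan=[-3.9, 0, -3.5, 0, 0, 0, 1, -8.7, 0, -7, 0, -0.3, 0, 1, -13.6, 0, -10.2, 0, -0.8, 0, 1, -17.2, 0, -12.5, 0, -0.8, 0, 1, -18.5, 0, -13.3, 0, -0.8, 0, 1])

```text
t: 23.77
eef_pos: [0.4767, -0.014, 0.1483]
tool_rot: [3.14, -0.857, 0.015]
force: [2.3, -2.2, 1.5]
opening: 0.322
```

```bash
python3 favg.py; python3 - <<'E'
from est3 import *
from ov import *
E,ex,pose=est3(89,.514)
overlay("scene",robot.capture("scene"),[(pose,(0,0,255))],"pics/s19.png",(210,390,130,310),3.3)
tp=robot.capture("top");overlay("top",tp,[(pose,(0,0,255))],"pics/t19.png",(240,325,180,250),7)
E
```

```text
t 23.77 q [-0.092  0.103  2.62   2.956  0.443 -1.473] p [ 0.4767 -0.014   0.1483] G [ 0.4623 -0.0142  0.1607] out 49.09 yawerr -179.22 F [ 2.3 -2.2  1.5] T [-0.24 -0.04 -0.18] op 0.322
Favg [ 0.99 -1.47  1.33] T [-0.161  0.269 -0.196] op 0.32599915833883164
E 87.5 ex 0.5065 score -1.303  G in stand [-5.500e+00  1.000e-01  1.545e+02]
```

View pics/s19.png

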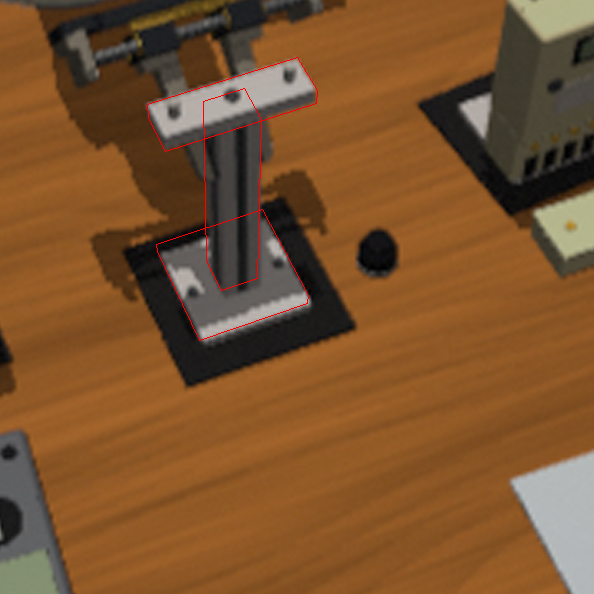

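View pics/t19.png

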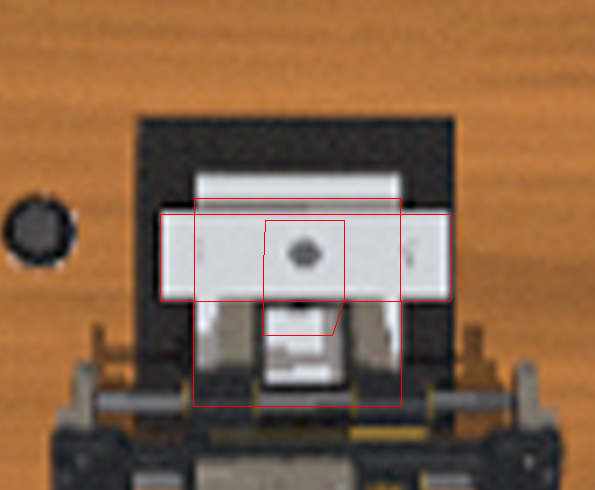

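```bash
python3 - <<'E'
from est3 import *
from ov import *
sc=robot.capture("scene");tp=robot.capture("top")
P=[]
for E,c in((90,(0,0,255)),(93,(0,255,0))):
    e=np.array([.518,-.0134,.004]);Rs,_=standpose(np.radians(E),.015,e,0);P.append(((Rs,e-Rs@[.045,0,0]),c))
overlay("scene",sc,P,"pics/a.png",(250,320,140,240),6)
overlay("top",tp,P,"pics/b.png",(250,320,180,250),6)
a=cv2.imread("pics/a.png");b=cv2.imread("pics/b.png");b=cv2.copyMakeBorder(b,0,a.shape[0]-b.shape[0],0,0,0)
o=np.hstack([a,b]);cv2.imwrite("pics/s20.png",cv2.resize(o,None,fx=.9,fy=.9))
E
```

```text
(no output)
```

View pics/s20.png

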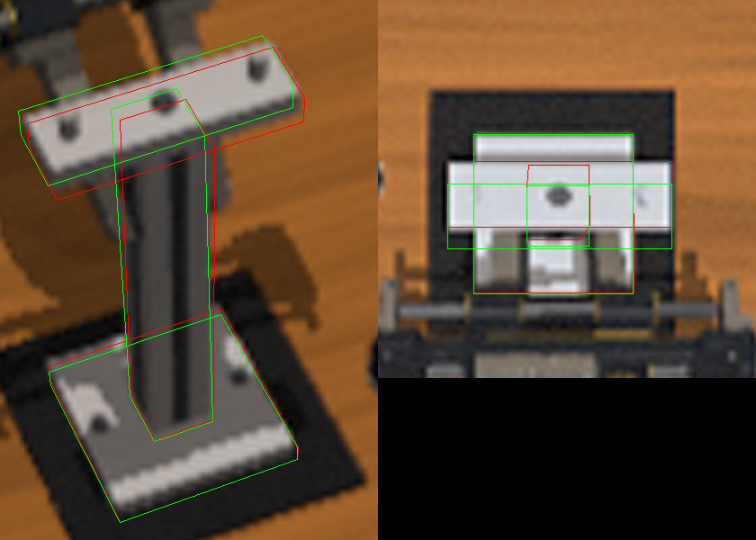

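```bash
python3 - <<'E'
from kin import *
for x,z,o in((.4623,.1607,49),(.45,.1715,49),(.43,.189,49),(.41,.206,49),(.44,.18,46),(.42,.195,44),(.40,.215,42),(.38,.235,42),(.38,.26,45),(.38,.3,50)):
    print(x,z,o,ik(x,z,np.radians(o)).round(3))
E
```

```text
0.4623 0.1607 49 [ 0.104  2.616 -0.434]
0.45 0.1715 49 [ 0.04   2.63  -0.383]
0.43 0.189 49 [-0.073  2.647 -0.288]
0.41 0.206 49 [-0.192  2.658 -0.18 ]
0.44 0.18 46 [-0.045  2.605 -0.221]
0.42 0.195 44 [-0.157  2.597 -0.066]
0.4 0.215 42 [-0.279  2.577  0.111]
0.38 0.235 42 [-0.394  2.574  0.229]
0.38 0.26 45 [-0.467  2.569  0.255]
0.38 0.3 50 [-0.573  2.558  0.284]
```

Call:
apply_moves(plan=[0, 0, 0, 0, 0, 0, 1, 0, 0, 0, 0, 0, 0, 1, 0, 0, 0, 0, 0, 0, 1, 0, 0, 0, 0, 0, 0, 1, 0, 0, 0, 0, 0, 0, 1], newtons=3)

```text
t: 24.68
eef_pos: [0.4771, -0.014, 0.1482]
tool_rot: [3.14, -0.856, 0.015]
force: [1.3, -1.0, 0.8]
opening: 0.324
```

```bash
python3 favg.py
```

```text
t 24.68 q [-0.092  0.104  2.619  2.956  0.442 -1.473] p [ 0.4771 -0.014   0.1482] G [ 0.4627 -0.0142  0.1606] out 49.06 yawerr -179.21 F [ 1.3 -1.   0.8] T [-0.25  0.17 -0.22] op 0.324
Favg [ 1.45 -1.84  0.99] T [-0.228  0.16  -0.222] op 0.32973829021406725
```

Call:
apply_moves(plan=[0, 0.3, 0, 0, 0, 0, 1, 0.2, 0.6, 0.2, 0, 0, 0, 1, 0.2, 0.8, 0.2, 0, 0, 0, 1, 0.2, 0.8, 0.2, 0, 0, 0, 1, 0.2, 0.8, 0.2, 0, 0, 0, 1])

```text
t: 25.3
eef_pos: [0.4774, -0.0146, 0.1482]
tool_rot: [3.14, -0.856, 0.015]
force: [1.9, 3.2, 0.9]
opening: 0.327
```

```bash
python3 favg.py
```

```text
t 25.30 q [-0.096  0.104  2.619  2.949  0.442 -1.469] p [ 0.4774 -0.0146  0.1482] G [ 0.463  -0.0148  0.1606] out 49.06 yawerr -179.19 F [1.9 3.2 0.9] T [0.4  0.21 0.29] op 0.327
Favg [1.31 2.66 1.17] T [0.382 0.196 0.32 ] op 0.326957992469382
```

Call:
apply_moves(plan=[0, -0.2, 0, 0, 0, 0, 1, 0, -0.4, 0, 0, 0, 0, 1, 0.2, -0.4, 0.2, 0, 0, 0, 1, 0.2, -0.4, 0.2, 0, 0, 0, 1, 0.2, -0.4, 0.2, 0, 0, 0, 1])

```text
t: 25.92
eef_pos: [0.4775, -0.0143, 0.1481]
tool_rot: [3.14, -0.856, 0.015]
force: [2.5, 2.3, 0.2]
opening: 0.323
```

```bash
python3 favg.py
```

```text
t 25.92 q [-0.094  0.104  2.618  2.952  0.441 -1.471] p [ 0.4775 -0.0143  0.1481] G [ 0.4632 -0.0145  0.1605] out 49.04 yawerr -179.21 F [2.5 2.3 0.2] T [0.24 0.35 0.15] op 0.323
Favg [ 0.9   1.47 -0.03] T [0.179 0.388 0.199] op 0.33009752257474445
```

Good enough: the side load is small and the foot is flat. I'll open gradually.

Call:
apply_moves(plan=[0, -0.2, 0, 0, 0, 0, 1, 0, -0.2, 0, 0, 0, 0, 0.66, 0, -0.2, 0, 0, 0, 0, 0.6, 0, -0.2, 0, 0, 0, 0, 0.5, 0, -0.2, 0, 0, 0, 0, 0.4])

```text
t: 26.53
eef_pos: [0.4773, -0.0141, 0.148]
tool_rot: [3.14, -0.856, 0.015]
force: [-0.3, -0.1, 0.1]
opening: 0.519
```

Call:
apply_moves(plan=[0, 0, 0, 0, 0, 0, 0.3, 0, 0, 0, 0, 0, 0, 0.2, 0, 0, 0, 0, 0, 0, 0.2, 0, 0, 0, 0, 0, 0, 0.2, 0, 0, 0, 0, 0, 0, 0.2])

```text
t: 26.95
eef_pos: [0.4773, -0.0142, 0.1479]
tool_rot: [3.14, -0.856, 0.015]
force: [1.2, -0.2, -0.9]
opening: 0.8
```

```bash
python3 - <<'E'
from ov import *
st();cmdf([.433,-.015,.187],.015,48.5)
sc=robot.capture("scene");tp=robot.capture("top")
P=[]
for E,c in((90,(0,0,255)),):
    e=np.array([.518,-.0134,.004]);Rs,_=standpose(np.radians(E),.015,e,0);P.append(((Rs,e-Rs@[.045,0,0]),c))
overlay("scene",sc,P,"pics/a.png",(250,320,140,240),6)
overlay("top",tp,P,"pics/b.png",(250,320,180,250),6)
a=cv2.imread("pics/a.png");b=cv2.imread("pics/b.png");b=cv2.copyMakeBorder(b,0,a.shape[0]-b.shape[0],0,0,0)
o=np.hstack([a,b]);cv2.imwrite("pics/s21.png",cv2.resize(o,None,fx=.9,fy=.9))
E
```

```text
t 26.95 q [-0.093  0.104  2.618  2.954  0.441 -1.472] p [ 0.4773 -0.0142  0.1479] G [ 0.463  -0.0143  0.1604] out 49.02 yawerr -179.21 F [ 1.2 -0.2 -0.9] T [-0.04  0.48 -0.02] op 0.800
t 26.95 d [0.3, 0.2, -40.1] w [0.09, -0.52, 0.0] |d| 40 |w| 0.5
```

View pics/s21.png

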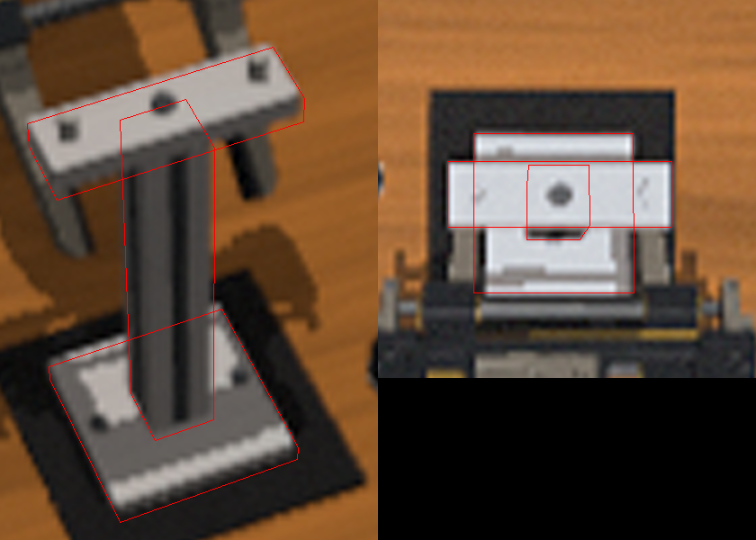

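The stand is upright and free, and the top view matches the E=90 model exactly. I'll retreat along the tool axis.

Call:
apply_moves(plan=[0, 0, -8, 0, 0, 0, 0.2, 0, 0, -16, 0, 0, 0, 0.2, 0, 0, -24, 0, -0.3, 0, 0.2, 0, 0, -32, 0, -0.5, 0, 0.2, 0, 0, -40, 0, -0.5, 0, 0.2])

```text
t: 27.47
eef_pos: [0.4469, -0.0146, 0.1744]
tool_rot: [3.14, -0.847, 0.015]
force: [-0.4, 0.7, -0.5]
opening: 0.796
```

```bash
python3 - <<'E'
from ov import *
st()
sc=robot.capture("scene");tp=robot.capture("top")
cv2.imwrite("pics/s22.png",sc)
cv2.imwrite("pics/t22.png",cv2.resize(tp[170:270,130:430],None,fx=2.66,fy=2.66,interpolation=2))
e=np.array([.518,-.0134,.004]);Rs,_=standpose(np.pi/2,.015,e,0);P=[((Rs,e-Rs@[.045,0,0]),(0,0,255))]
overlay("top",tp,P,"pics/t23.png",(245,325,180,250),7)
E
```

```text
t 27.47 q [-0.109 -0.066  2.641  2.818  0.29  -1.342] p [ 0.4469 -0.0146  0.1744] G [ 0.4326 -0.0148  0.187 ] out 48.51 yawerr -179.22 F [-0.4  0.7 -0.5] T [ 0.02  0.46 -0.02] op 0.796
```

View pics/s22.png

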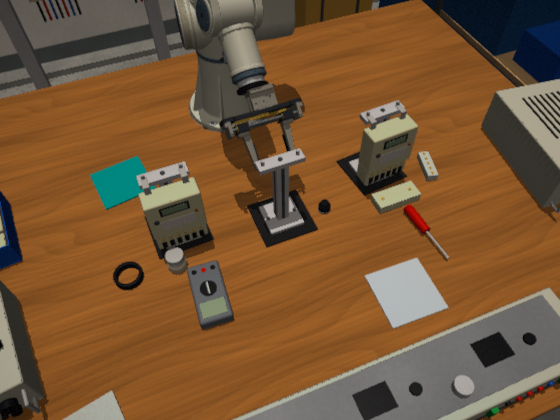

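View pics/t23.png

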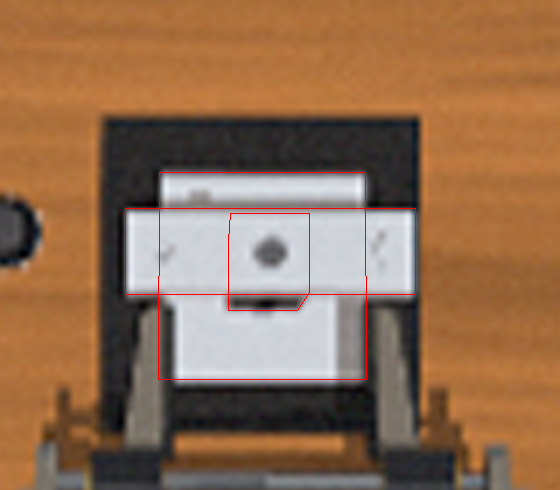

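View pics/t22.png

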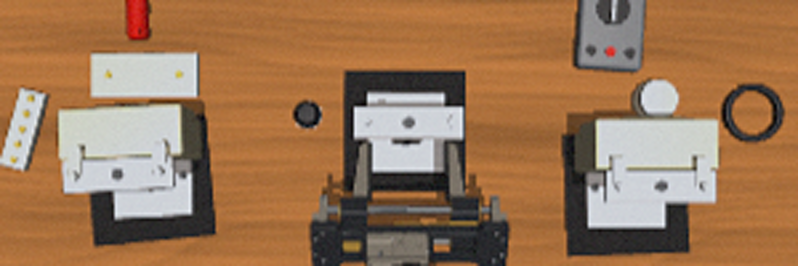

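```bash
python3 - <<'E'
from h import *
a=cv2.imread("pics/scene0.png").astype(int);b=cv2.imread("pics/s22.png").astype(int)
for n,(x0,x1,y0,y1) in dict(A=(135,215,160,260),meter=(185,235,262,330),tape=(110,148,258,292),B=(358,420,100,190),cover=(370,425,180,212),driver=(400,450,203,260),block=(416,440,150,180),probe=(316,334,197,216)).items():
    print(n,np.abs(a-b)[y0:y1,x0:x1].mean().round(1),end="; ")
print(robot.hand_in(), robot.get_state()["t"])
E
```

```text
A 1.2; meter 1.2; tape 1.5; B 5.3; cover 1.4; driver 1.3; block 1.2; probe 1.7; the job is handed in; nothing more can be done
the job is handed in; nothing more can be done
```

The stand is upright and released on its black pad, and I handed the job in. The robot's clock read about 27.5 s at the last reading, against the 53 s limit.

**What I did**
- **First grip:** I gripped the shaft, set the lower foot edge on the pad and tried to let the stand turn between the pads. It turned too little, and at a 3 N grip the shaft slid several millimetres between the fingers.
- **Second grip:** I laid it back down with its foot edge on the pad and its bar on the bench. I let go of it there, gripped again nearer the crossbar and set the edge back on the pad. Holding it at 8 N, I tipped it up over that edge in one arc.
- **Release:** I took off most of the side load, opened the fingers slowly and backed off 40 mm.

**Last checks**
- **Position:** In the top picture the stand matches an upright model. The foot is within about 1–1.5 mm of the pad's centre, with no visible twist. The crossbar runs along the row like the other two.
- **Contact:** The force at the tool is about zero and the fingers are clear of the stand.
- **Other things:** Six of the eight areas I compared with the first scene picture are unchanged, and so is the jar by eye. The area around the right-hand stand in that picture (the robot's left) changed most (5.3 against 1.2–1.7 elsewhere). I put that down to the arm's shadow, since it looks to be in the same place, but I did not check it further.

**Disagreements**
- The scene camera puts the stand 1–2 mm off from the top camera, about the stated calibration error.
- My fit that used both cameras was unreliable close to upright (it gave 87.5°), so I relied on the top view.

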